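Hook out the wide tray and put the whetstone in it to dry

TASK

Pick up the wooden-handled pull hook from its rest, hook its steel prong into the finger hole of the wider of the two closed trays and draw that tray right out to its stop; move the tray with the hook, not with the hand. Then put the hook down on the bench or back on its rest, clear of both cases, and lay the grey whetstone flat inside the opened tray without dropping it. Leave the tray open so the stone can dry, the narrow tray shut and the other things where they are.

Things in the scene. Friction and masses are not known exactly. Their poses are not given: they have to be found in the camera images.
- wide_case: A low plywood case, 160 mm wide (y), 120 mm deep (x) and 46 mm high, fixed to the bench, holding one sliding tray. Origin: centre of its underside; its +x points into the case, away from the open front, and the tray slides out along its -x. This is the wider of the two cases. Either case may stand on the left or on the right.
- wide_tray (a joint): How far the wide tray is out, in m: 0 shut, 0.09 at its stop; it starts no more than 8 mm out. It slides with about 1.5 N of friction and stays where it is left.
- wide_hole (a point): Centre of the wide tray's finger hole, level with the top of its tongue: a dark steel plate 36 mm square, 5 mm thick, standing out level from the middle of the tray's front. The hole goes straight down through it, 19 mm across, 19 mm ahead of the tray front, 17 mm from the free edge; tongue top 31 mm above the bench, nothing beneath it. Shut: 81 mm from the case's centre along its -x. Axes as the case.
- wide_floor (a point): Centre of the wide tray's inner floor, 12 mm above the bench, 55 mm behind the tray's front face; axes as the case; moves with the tray. Open above, inside 100 mm (x) by 132 mm (y); front wall 22 mm, other walls 16 mm above the floor. At the stop, the floor from 50 mm ahead (-x) to 33 mm behind this point is clear of the case's top.
- narrow_case: The narrower low plywood case, 100 mm wide (y), otherwise like the wide one, with an equal tongue and hole; it is to stay shut. Origin and axes as the wide case. Beyond and left of the two cases fixed tool handles jut from the shelf, at heights up to 0.2 m, to within 0.56 m of the robot (x), y 0.11 to 0.36 m: cross between the hook's rest and the cases nearer the robot or higher.
- narrow_tray (a joint): How far the narrow tray is out, in m; as for the wide tray. Starts no more than 8 mm out; leave it.
- pull_hook: Pull hook, 80 g: dark wooden handle 90 x 18 x 22 mm along its x (58 mm behind to 32 mm ahead of the origin), then a brass collar and an 8 mm steel rod that bends straight down at x = 72 mm into a prong. Origin: on the handle's underside; +x points to the prong, +z up as it lies on its rest with the prong hanging down.
- hook_grip (a point): Good place to grip the hook across the handle's 18 mm (along the hook's y) from above: on the handle's axis, 11 mm above the hook's origin, close to the centre of mass. Same axes as the hook.
- hook_tip (a point): Lowest point of the prong (8 mm thick, round end): 72 mm ahead of the grip point along the hook's x and 29 mm below it. The prong is free for 22 mm above this point, up to the underside of the rod. Same axes as the hook.
- hook_rest: Fixed wooden rest holding the hook at the start: foot 125 x 50 x 8 mm and two notched uprights (at its x = -50 and +52 mm, 10 mm thick, at most 60 mm high) that bear the handle's rear end and the rod, with 4 to 5 mm of side play. Origin: centre of its underside; x as the lying hook, whose origin is then 42 mm straight above this one.
- whetstone: Grey whetstone, a flat slab 56 x 36 x 9 mm, 55 g, lying on the bench on the right. Origin: centre of its underside, z up. Its long side runs 0.419 rad (24 degrees) counter-clockwise, seen from above, from its own y axis; its 36 mm width 0.419 rad counter-clockwise from its x axis.
- offcut: Small off-white off-cut block, about 52 x 23 x 16 mm, a bystander beyond the whetstone. Origin: centre of its underside.
- glue_bottle: White glue bottle with a red nozzle, 57 mm across and 146 mm high, a bystander beyond the hook's rest. Origin: centre of its underside.
- thread_spool: Brown spool, 42 mm across and 45 mm high, a bystander on the right of the whetstone. Origin: centre of its underside.
Not all that is in view belongs to the job. Leave any orange look-alike of the whetstone alone.

How it is judged:
By the outcome, as a careful person would: the job done as asked, in the order asked, and still so for the second after the job is handed in, with the robot touching nothing.
It also fails if it takes over 72 s, if anything falls off the work surface, if the arm or the gripper's body presses on something with over 40 N, if the wrist force passes 120 N, or if a joint passes its speed limit or range.

ROBOT

A 6-joint arm with a two-finger parallel gripper is mounted at the origin on a cart in front of the work surface, level with it; the furniture and walls round the work are solid. World frame = base frame: x ahead of the robot, y to its left, z up, the work surface at z = 0. Lengths are in m, angles in rad, forces in N, time in s.
With the tool pointing down it reaches from about 0.325 to 0.75 m from the base axis. Payload 7.6 kg.
Tool frame: the origin (TCP) lies at the very end of the fingers, on their centre line; the grasp point (between the pads) lies 19 mm behind it; z points along the fingers, y is the direction in which the jaws open and shut (so a half turn about z gives the same grasp; the last joint's range is limited). The gripper opens to 85 mm and grips with 20 to 120 N. Pads are 22 mm wide; open, the fingers measure 114 mm over their backs; the gripper's body (76 mm by 85 mm) begins 54 mm behind the grasp point. The pads swing forward as they close: fully open they stand 13 mm farther back than shut.
Start: joints at [1.196, 0.052, 1.401, -0, 1.689, -0.07], TCP at [0.158, 0.501, 0.231] pointing down, gripper open.
Joint ranges: [-2.9, 2.9], [-0.91, 2.17], [0.12, 2.37], [-1.06, 4.2], [0.26, 2.73], [-2.93, 2.93]. Speed limits (rad/s): [2.57, 2.57, 3.01, 3.14, 3.14, 3.14].

INTERFACE

Orientations are given as [roll, pitch, yaw] about the fixed x, y, z axes, in that order (R = Rz(yaw) Ry(pitch) Rx(roll)).
In Python, from bench import r, imaging, models gives the robot as it stands.
- The arm moves only by the tool play_rows, never from a script. Its argument "plan" is one flat list of numbers, 7 for each row, row after row: the opening, from 0 (shut) to 1 (fully open), then the shift along the tool's x, y, z in units of 40 mm (1.0 is 40 mm), then the turn, a rotation vector about the tool's x, y, z in rad. In form: [jaw, x, y, z, ax, ay, az, jaw, x, y, z, ax, ay, az, ...]. A call has 1 to 12 rows; each row shifts and turns the pose as measured when the row begins, along the tool's axes as they then stand; what a row does not reach is not made up. A row lasts 1/12 s, in which the tool goes at most 41.7 mm and 7.16 degrees, less where a joint would pass 70% of its speed; a pose out of reach is approached as far as the arm can. A call is refused whole if a number of a shift passes 1 or a number of a turn 0.125, either way. A call with a gripper value outside its range is refused whole. The fingers move at their own pace and stop on an object; "grip_force" is the grip in N (left out, the last holds). Time passes only in rows, so rows that do not move let the fingers close. It gives the time, the measured TCP pose, the force and the opening at its end, in the units of the state.
- r.read_state(): the state, without advancing time (a new reading comes with each control period).
- imaging.capture(name): name is "scene" or "top"; returns a dict with "image" (384x512x3 uint8, red, green, blue), "K" (3x3 intrinsics, pixels), "R" (3x3) and "t" (3): a world point X has camera coordinates R X + t. Camera axes: x right, y down, z forward; pixel columns grow to the right and rows downward; lengths in m; the calibration is good to about 2 mm. A picture is of the moment at which its call begins. There is no depth.
- r.close_job(): hands the job in, once; it reports no verdict.
Trained networks look in a picture, given as the dict that the camera call returned (one of the last four; its "shot" number tells which), for a name from the list of things; names that differ only in an ending like _2 or _b are one class to them, and where a whole thing is asked for, a point or a joint stands for the part that bears it (a point fixed in the world has none). Each returns a list of dicts, best first, with "p" (0 to 1); they miss things now and then, are a little off and sometimes report something else, mostly with a low value. They report only what shows in the picture. A call takes as long as a camera call. They do not tell look-alikes from the thing itself.
- models.search_frame(query, picture): "position" ([column, row] in pixels, amid what is visible of it).
- models.masks_of(query, picture): "pixels" (384x512 bool, what is visible of it) and "position" ([column, row] in pixels, amid what is visible of it).
The state is a dict: "time": time; "q": joint angles; "dq": joint speeds; "joint_torque": joint torques, N m; "ee_pos": TCP position; "tcp_rot": TCP orientation; "wrist_force": force on the tool from outside, world axes, zero at the start; "wrist_torque": the same for the moment, N m; "opening": opening from 0.0 (shut) to 1.0 (fully open).
Only numpy, scipy, OpenCV 4.12 (cv2) and the standard library are available. Lean on these libraries where they do the work, as an engineer would, in place of code of your own. Each camera call takes 0.05 s, during which the arm holds its last target.

## Working session

There is one attempt and no reset: what is moved stays moved. The work goes in short steps, Python scripts to look and compute and a tool call to move; the robot and the scene stay as the last step left them, time stands still between calls to the robot, and variables do not carry over. Pictures are saved under pics/ and viewed, and the job is handed in when it is done.

Besides the shell and the picture viewer there is one more tool, called after "Call:" by a JSON object that holds its "method" and its "body", one argument or row to a line. play_rows: Moves the arm, as the interface text tells. Its arguments: {"type":"object","properties":{"plan":{"type":"array"},"grip_force":{"type":"number"}},"required":["plan"]}

```bash
ls; mkdir -p pics
cat > h.py <<'E'
import numpy as np, cv2
from bench import r, imaging, models
def ray(p,px):
    K,R,t=map(np.array,(p["K"],p["R"],p["t"]))
    d=R.T@np.linalg.solve(K,[px[0],px[1],1]); c=-R.T@t
    return c,d
def onz(p,px,z):
    c,d=ray(p,px); return c+d*(z-c[2])/d[2]
def proj(p,X):
    K,R,t=map(np.array,(p["K"],p["R"],p["t"]))
    v=K@(R@np.array(X)+t); return v[:2]/v[2]
def tri(p1,a,p2,b):
    c1,d1=ray(p1,a);c2,d2=ray(p2,b)
    s=np.linalg.lstsq(np.array([d1,-d2]).T,c2-c1,rcond=None)[0]
    A,B=c1+d1*s[0],c2+d2*s[1]; return (A+B)/2,np.linalg.norm(A-B)
def save(p,n,box=None,k=1):
    im=np.array(p["image"])[:,:,::-1]
    if box: im=im[box[1]:box[3],box[0]:box[2]]
    if k!=1: im=cv2.resize(im,None,fx=k,fy=k,interpolation=cv2.INTER_CUBIC)
    cv2.imwrite("pics/"+n,im)
E
python3 - <<'E'
from h import *
a=imaging.capture("scene");b=imaging.capture("top")
save(a,"s0.png",k=1.5);save(b,"t0.png",k=1.5)
np.set_printoptions(precision=3,suppress=True)
for n,p in(("scene",a),("top",b)):
    print(n,p["shot"],-np.array(p["R"]).T@p["t"])
    for q in["wide_case","narrow_case","wide_hole","wide_tray","narrow_tray","pull_hook","hook_grip","hook_tip","hook_rest","whetstone","offcut","glue_bottle","thread_spool"]:
        print(q,[(np.round(x["position"]),round(x["p"],2)) for x in models.search_frame(q,p)[:3]])
print(r.read_state())
E
```

```text
pics
scene 1 [-0.263 -1.283  1.169]
wide_case []
narrow_case [(array([304., 225.]), 0.58)]
wide_hole [(array([356., 282.]), 0.67), (array([259., 204.]), 0.45)]
wide_tray [(array([260., 204.]), 0.57)]
narrow_tray [(array([289., 230.]), 0.68)]
pull_hook [(array([199., 167.]), 0.71)]
hook_grip [(array([203., 167.]), 0.43)]
hook_tip [(array([198., 168.]), 0.7)]
hook_rest [(array([202., 178.]), 0.77), (array([261., 204.]), 0.45)]
whetstone [(array([320., 266.]), 0.51)]
offcut [(array([261., 202.]), 0.48), (array([341., 252.]), 0.41)]
glue_bottle [(array([205., 178.]), 0.64), (array([203., 168.]), 0.32)]
thread_spool [(array([355., 280.]), 0.6)]
top 2 [0.408 0.006 1.141]
wide_case [(array([348., 161.]), 0.69), (array([238., 170.]), 0.56), (array([236., 190.]), 0.53)]
narrow_case [(array([301., 173.]), 0.81), (array([135., 221.]), 0.59)]
wide_hole [(array([140., 218.]), 0.69), (array([239., 188.]), 0.49)]
wide_tray [(array([239., 190.]), 0.53)]
narrow_tray [(array([300., 190.]), 0.7)]
pull_hook [(array([135., 220.]), 0.73)]
hook_grip [(array([133., 218.]), 0.8)]
hook_tip [(array([136., 219.]), 0.64)]
hook_rest []
whetstone [(array([315., 237.]), 0.67), (array([362., 195.]), 0.56), (array([289., 215.]), 0.46)]
offcut [(array([238., 189.]), 0.72)]
glue_bottle []
thread_spool [(array([402., 183.]), 0.47), (array([239., 193.]), 0.21)]
{'time': 1.4, 'q': array([ 1.196,  0.052,  1.401,  0.   ,  1.689, -0.07 ]), 'dq': array([-0.001,  0.001, -0.   ,  0.001,  0.   ,  0.001]), 'joint_torque': array([  0.   , -38.153, -36.031,  -0.   ,   0.   ,  -0.   ]), 'ee_pos': array([0.158, 0.501, 0.231]), 'tcp_rot': array([ 3.142, -0.   ,  2.837]), 'wrist_force': array([ 0.065, -0.488,  0.79 ]), 'wrist_torque': array([-0.044,  0.018, -0.011]), 'opening': 1.0009070163520875}
```

View pics/s0.png

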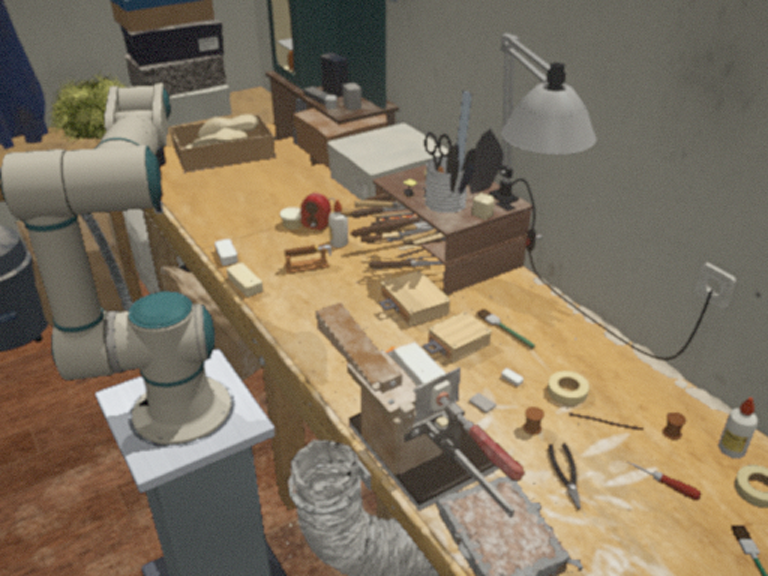

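View pics/t0.png

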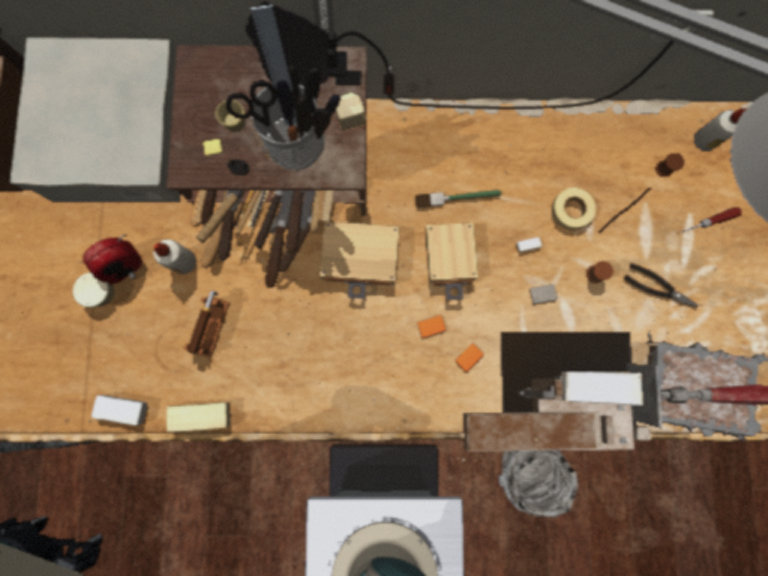

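Run:
```python
from h import *
a=imaging.capture("scene");b=imaging.capture("top")
np.save("a.npy",a,allow_pickle=True);np.save("b.npy",b,allow_pickle=True)
save(b,"t1.png",(110,180,170,250),8);save(b,"t2.png",(205,140,325,210),6);save(b,"t3.png",(330,150,420,210),8)
save(a,"s1.png",(170,130,350,290),4)
print([onz(b,p,0).round(3) for p in [(362,196),(305,275),(433,220)]])
```

```text
[array([ 0.577, -0.349,  0.   ]), array([ 0.323, -0.155,  0.   ]), array([ 0.498, -0.579,  0.   ])]
```

View pics/t1.png

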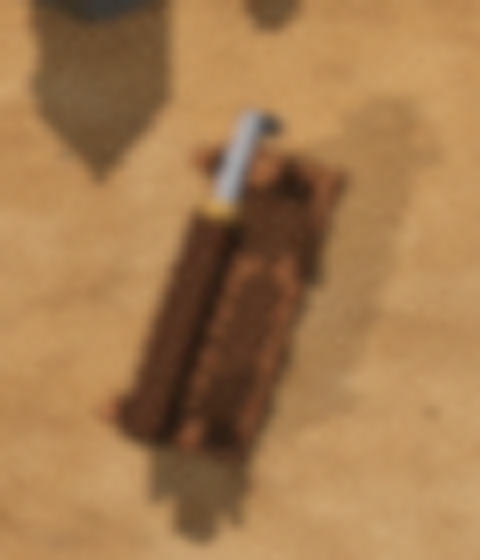

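View pics/t2.png

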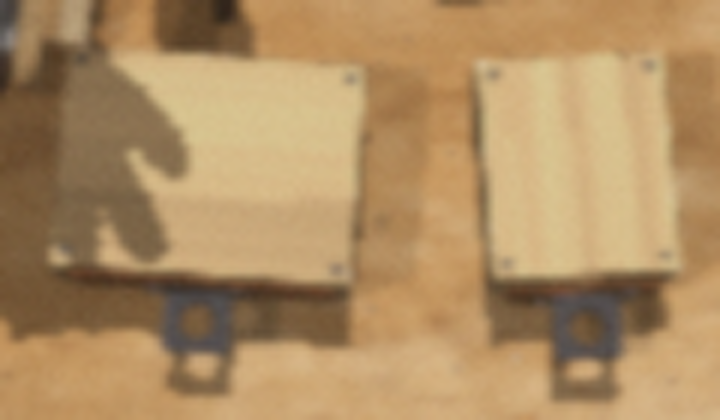

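View pics/t3.png

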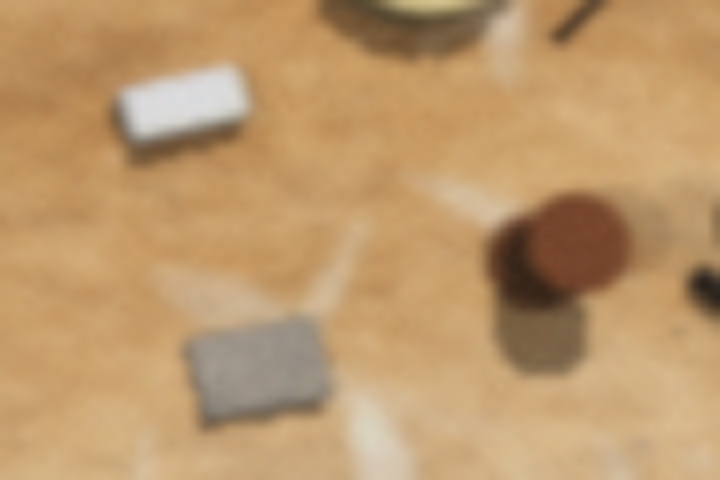

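View pics/s1.png

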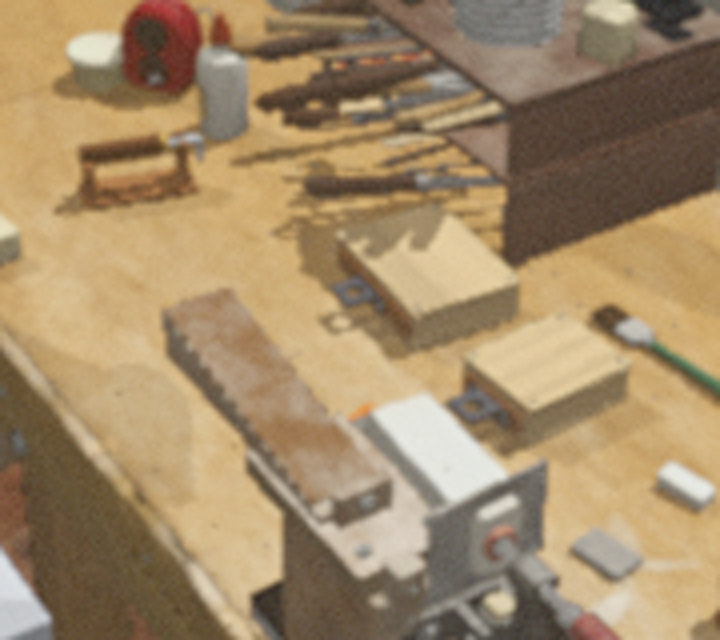

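Run:
```python
from h import *
np.set_printoptions(precision=4,suppress=True)
a=np.load("a.npy",allow_pickle=True).item();b=np.load("b.npy",allow_pickle=True).item()
print(b["K"]); 
C=lambda u,v:(205+u/6-.4,140+v/6-.4)
print("wide corners");P=[onz(b,C(*p),.046) for p in[(80,50),(363,65),(350,285),(50,268)]];print(np.array(P),np.mean(P,0))
print("hole",onz(b,C(197,323),.031))
for p in [(167,292),(230,292),(230,352),(167,352)]: print("tongue",onz(b,C(*p),.031))
print("narrow");P=[onz(b,C(*p),.046) for p in[(475,62),(660,55),(678,272),(490,280)]];print(np.array(P),np.mean(P,0));print("nh",onz(b,C(586,326),.031))
D=lambda u,v:(330+u/8-.4,150+v/8-.4)
P=[onz(b,D(*p),.009) for p in[(190,342),(312,318),(328,402),(203,420)]];print("stone",np.array(P),np.mean(P,0))
print("spool",onz(b,D(578,243),.045),"off",onz(b,D(187,105),.016))
H=lambda u,v:(110+u/8-.4,180+v/8-.4)
print("handle top front/rear",onz(b,H(215,212),.062),onz(b,H(146,430),.062))
print("rod",onz(b,H(228,200),.052),onz(b,H(252,113),.052))
# scene scene ones
S=lambda u,v:(170+u/4-.4,130+v/4-.4)
print("hole tri",tri(b,C(197,323),a,S(354,293)))
print("handle rear/front top tri",tri(b,H(146,430),a,S(83,148)),tri(b,H(215,212),a,S(165,138)))
```

```text
[[350.6977   0.     259.0303]
 [  0.     350.6977 191.607 ]
 [  0.       0.       1.    ]]
wide corners
[[ 0.7257  0.1238  0.046 ]
 [ 0.7179 -0.0282  0.046 ]
 [ 0.5979 -0.0209  0.046 ]
 [ 0.6067  0.1374  0.046 ]] [0.6621 0.053  0.046 ]
hole [0.5798 0.0604 0.031 ]
tongue [0.5965 0.0765 0.031 ]
tongue [0.5966 0.0429 0.031 ]
tongue [0.5642 0.0427 0.031 ]
tongue [0.5642 0.0762 0.031 ]
narrow
[[ 0.7198 -0.0884  0.046 ]
 [ 0.724  -0.1882  0.046 ]
 [ 0.6053 -0.1947  0.046 ]
 [ 0.6008 -0.095   0.046 ]] [ 0.6625 -0.1416  0.046 ]
nh [ 0.5786 -0.1474  0.031 ]
stone [[ 0.5875 -0.3184  0.009 ]
 [ 0.5976 -0.3691  0.009 ]
 [ 0.5628 -0.3739  0.009 ]
 [ 0.5553 -0.3223  0.009 ]] [ 0.5758 -0.3459  0.009 ]
spool [ 0.6222 -0.4655  0.045 ] off [ 0.6855 -0.3194  0.016 ]
handle top front/rear [0.5349 0.3693 0.062 ] [0.4515 0.3908 0.062 ]
rod [0.5408 0.3678 0.052 ] [0.5751 0.3604 0.052 ]
hole tri (array([0.5816, 0.06  , 0.0265]), np.float64(0.002394292051721762))
handle rear/front top tri (array([0.452 , 0.3895, 0.0646]), np.float64(0.001469807656474004)) (array([0.5369, 0.369 , 0.0599]), np.float64(0.003946068722504146))
```

```bash
cat >> h.py <<'E'
from scipy.spatial.transform import Rotation as Ro
def delta(X,yaw,s=None):
    s=s or r.read_state()
    R=Ro.from_euler('xyz',s["tcp_rot"]); T=Ro.from_euler('xyz',[np.pi,0,yaw])
    d=R.inv().apply(np.array(X)-s["ee_pos"])/.04; rv=(R.inv()*T).as_rotvec()
    print("delta units",d.round(2),"rot",rv.round(3)," at",s["ee_pos"].round(4),s["tcp_rot"].round(3),"t",round(s["time"],2),"F",np.round(s["wrist_force"],1),"op",round(s["opening"],3))
E
python3 -c "
from h import *
delta((.504,.377,.13),2.90)
b=np.load('b.npy',allow_pickle=True).item()
print(onz(b,(115,171),.12))"
```

```text
delta units [-9.19 -0.35  2.53] rot [ 0.     0.    -0.063]  at [0.1575 0.5008 0.2313] [3.141 0.    2.837] t 1.5 F [0.5 0.6 0.6] op 0.998
[0.63250703 0.41873648 0.12      ]
```

Call:
{"method": "play_rows", "body": {
  "plan": [0.7,-0.9,0,0,0,0,-0.03,0.7,-0.9,0,0,0,0,-0.03,0.7,-0.9,0,0,0,0,0,0.7,-0.9,0,0.2,0,0,0,0.7,-0.9,-0.1,0.3,0,0,0,0.7,-0.9,-0.1,0.3,0,0,0,0.7,-0.9,-0.1,0.3,0,0,0,0.7,-0.9,0,0.3,0,0,0,0.7,-0.9,0,0.3,0,0,0,0.7,-0.5,0,0.2,0,0,0]
}}

```text
time: 2.33
ee_pos: [0.499, 0.4032, 0.1558]
tcp_rot: [3.133, 0.002, 2.911]
wrist_force: [-0.5, -0.8, 0.1]
opening: 0.7
```

```bash
python3 -c "
from h import *
delta((.504,.377,.13),2.90)
b=imaging.capture('top');save(b,'t4.png',(90,160,190,270),6)
a=imaging.capture('scene');save(a,'s4.png',(160,110,260,210),6)
"
```

```text
delta units [-0.27 -0.62  0.64] rot [0.008 0.002 0.011]  at [0.499  0.4032 0.1558] [3.133e+00 2.000e-03 2.911e+00] t 2.33 F [-0.5 -0.8  0.1] op 0.7
```

Call:
{"method": "play_rows", "body": {
  "plan": [0.7,-0.3,-0.6,0.6,0,0,0.01,0.7,0,0,0,0,0,0]
}}

```text
time: 2.6
ee_pos: [0.5046, 0.3763, 0.1287]
tcp_rot: [3.136, -0.001, 2.899]
wrist_force: [-0.0, -1.0, -2.4]
opening: 0.701
```

```bash
python3 -c "
from h import *
delta((.504,.377,.05),2.90)
b=imaging.capture('top');save(b,'t5.png',(90,160,190,270),5)
a=imaging.capture('scene');save(a,'s5.png',(160,110,260,210),5)
"
```

```text
delta units [0.02 0.   1.97] rot [ 0.006 -0.001 -0.001]  at [0.5046 0.3763 0.1287] [ 3.136e+00 -1.000e-03  2.899e+00] t 2.6 F [-0.  -1.  -2.4] op 0.701
```

View pics/t5.png

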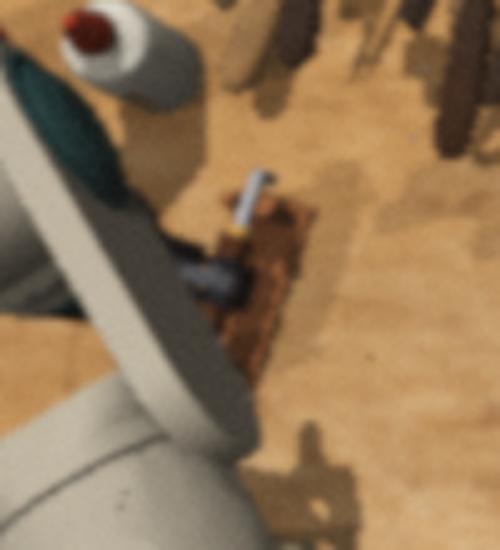

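View pics/s5.png

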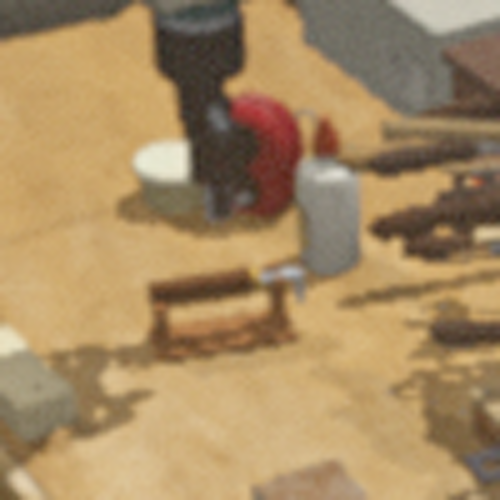

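Call:
{"method": "play_rows", "body": {
  "plan": [0.7,0,0,0.6,0,0,0,0.7,0,0,0.6,0,0,0,0.7,0,0,0.6,0,0,0,0.7,0,0,0.3,0,0,0,0.7,0,0,0.2,0,0,0,0.7,0,0,0,0,0,0]
}}

```text
time: 3.2
ee_pos: [0.507, 0.3905, 0.0511]
tcp_rot: [3.113, 0.015, 2.908]
wrist_force: [-0.7, 0.2, 0.5]
opening: 0.703
```

```bash
python3 -c "
from h import *
delta((.504,.377,.034),2.90)
a=imaging.capture('scene');save(a,'s6.png',(160,110,260,210),6)
"
```

```text
delta units [ 0.   -0.36  0.42] rot [0.029 0.015 0.008]  at [0.507  0.3905 0.0511] [3.113 0.015 2.908] t 3.2 F [-0.7  0.2  0.5] op 0.703
```

View pics/s6.png

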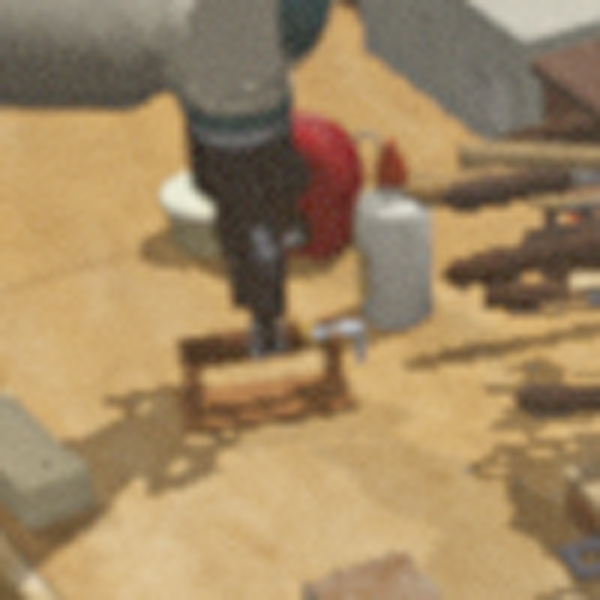

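Call:
{"method": "play_rows", "body": {
  "plan": [0.7,0,-0.36,0,0.03,0.015,0.01,0.7,0,0,0,0,0,0]
}}

```text
time: 3.42
ee_pos: [0.5049, 0.3781, 0.0552]
tcp_rot: [3.139, 0.004, 2.899]
wrist_force: [-0.4, 0.3, -0.1]
opening: 0.702
```

```bash
python3 -c "
from h import *
delta((.504,.377,.034),2.90)
"
```

```text
delta units [ 0.02 -0.03  0.53] rot [ 0.003  0.004 -0.001]  at [0.5049 0.3781 0.0552] [3.139 0.004 2.899] t 3.42 F [-0.4  0.3 -0.1] op 0.702
```

Call:
{"method": "play_rows", "body": {
  "plan": [0.7,0,-0.03,0.2,0,0,0,0.7,0,-0.03,0.2,0,0,0,0.7,0,0,0.15,0,0,0,0.7,0,0,0,0,0,0]
}}

```text
time: 3.75
ee_pos: [0.5065, 0.3783, 0.0358]
tcp_rot: [3.131, 0.01, 2.9]
wrist_force: [0.1, -0.5, 0.9]
opening: 0.698
```

```bash
python3 -c "
from h import *
delta((.504,.377,.034),2.90)
"
```

```text
delta units [ 0.05 -0.05  0.05] rot [0.011 0.01  0.   ]  at [0.5065 0.3783 0.0358] [3.131 0.01  2.9  ] t 3.75 F [ 0.1 -0.5  0.9] op 0.698
```

Call:
{"method": "play_rows", "body": {
  "plan": [0.7,0.05,-0.05,0.05,0.011,0.01,0,0.45,0,0,0,0,0,0,0.3,0,0,0,0,0,0,0.1,0,0,0,0,0,0,0.1,0,0,0,0,0,0,0.1,0,0,0,0,0,0],
  "grip_force": 60
}}

```text
time: 4.25
ee_pos: [0.5038, 0.3771, 0.0332]
tcp_rot: [-3.14, -0.001, 2.901]
wrist_force: [0.2, 0.5, -0.9]
opening: 0.201
```

```bash
python3 -c "
from h import *
delta((.504,.377,.034),2.90)
a=imaging.capture('scene');save(a,'s7.png',(160,110,260,210),6)
"
```

```text
delta units [-0.01 -0.   -0.02] rot [-0.001 -0.001  0.001]  at [0.5038 0.3771 0.0332] [-3.140e+00 -1.000e-03  2.901e+00] t 4.25 F [ 0.2  0.5 -0.9] op 0.201
```

View pics/s7.png

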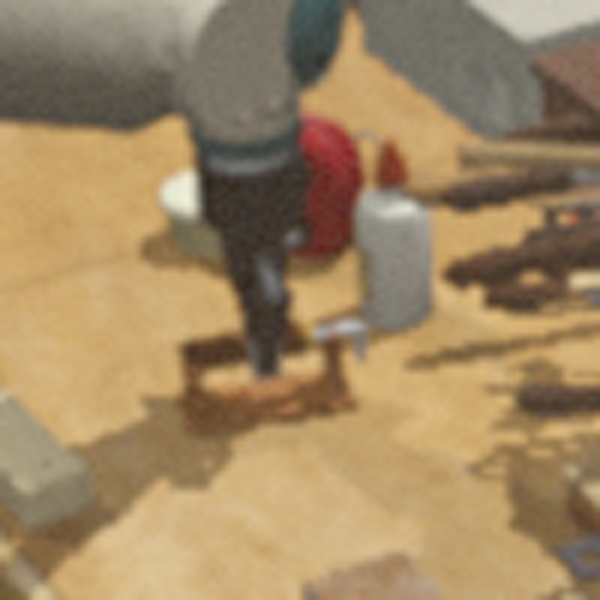

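Opening 0.20 ≈ 17 mm: the handle is held. Lift slowly, straight up.

Call:
{"method": "play_rows", "body": {
  "plan": [0.1,0,0,0,0,0,0,0.1,0,0,-0.25,0,0,0,0.1,0,0,-0.25,0,0,0,0.1,0,0,-0.3,0,0,0,0.1,0,0,-0.3,0,0,0,0.1,0,0,-0.3,0,0,0,0.1,0,0,-0.3,0,0,0,0.1,0,0,0,0,0,0]
}}

```text
time: 4.97
ee_pos: [0.5045, 0.3776, 0.1108]
tcp_rot: [3.14, 0.001, 2.901]
wrist_force: [0.1, -0.6, -0.1]
opening: 0.201
```

```bash
python3 -c "
from h import *
delta((.42,.38,.12),2.90)
a=imaging.capture('scene');save(a,'s8.png',(160,110,260,210),6)
"
```

```text
delta units [ 2.06 -0.44 -0.23] rot [0.002 0.001 0.001]  at [0.5045 0.3776 0.1108] [3.140e+00 1.000e-03 2.901e+00] t 4.97 F [ 0.1 -0.6 -0.1] op 0.201
```

View pics/s8.png

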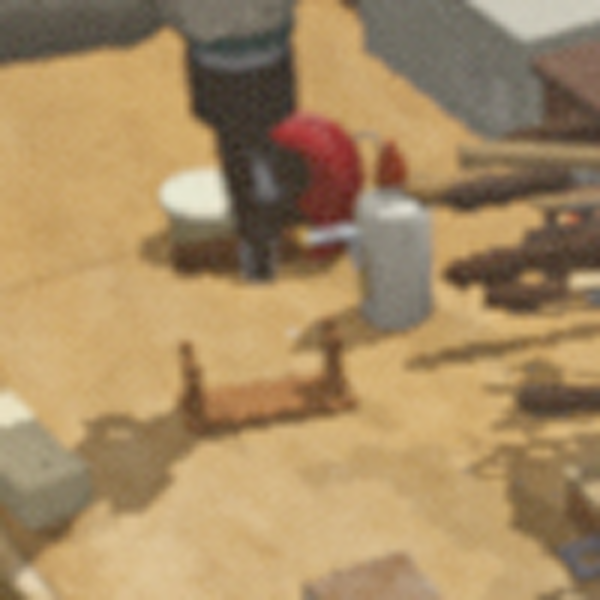

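Call:
{"method": "play_rows", "body": {
  "plan": [0.1,0.6,0,0,0,0,0,0.1,0.7,-0.2,0,0,0,0,0.1,0.7,-0.2,0,0,0,0,0.1,0,-0.7,0,0,0,-0.03,0.1,0,-0.7,0,0,0,-0.03,0.1,0,-0.7,0,0,0,-0.03,0.1,0,-0.7,0,0,0,-0.03,0.1,0,-0.7,0,0,0,-0.03,0.1,0,-0.7,0,0,0,-0.03,0.1,0,-0.7,0,0,0,0,0.1,0,-0.7,0,0,0,0,0.1,0,0,0,0,0,0]
}}

```text
time: 6.02
ee_pos: [0.3825, 0.1501, 0.1027]
tcp_rot: [-3.138, -0.007, 3.095]
wrist_force: [0.1, -0.2, -0.1]
opening: 0.202
```

```bash
python3 -c "
from h import *
delta((.45,.065,.07),3.077)
"
```

```text
delta units [-1.79 -2.04  0.81] rot [-0.004 -0.007  0.018]  at [0.3825 0.1501 0.1027] [-3.138 -0.007  3.095] t 6.02 F [ 0.1 -0.2 -0.1] op 0.202
```

Call:
{"method": "play_rows", "body": {
  "plan": [0.1,-0.3,-0.5,0,0,0,0.02,0.1,-0.4,-0.5,0.1,0,0,0,0.1,-0.5,-0.5,0.2,0,0,0,0.1,-0.5,-0.5,0.2,0,0,0,0.1,-0.3,0,0.1,0,0,0,0.1,0,0,0,0,0,0]
}}

```text
time: 6.52
ee_pos: [0.459, 0.0612, 0.0765]
tcp_rot: [-3.139, -0.007, 3.073]
wrist_force: [0.5, -0.5, -0.2]
opening: 0.198
```

```bash
python3 -c "
from h import *
delta((.508,.065,.062),3.077)
"
```

```text
delta units [-1.22  0.18  0.35] rot [-0.003 -0.007 -0.004]  at [0.459  0.0612 0.0765] [-3.139 -0.007  3.073] t 6.52 F [ 0.5 -0.5 -0.2] op 0.198
```

Call:
{"method": "play_rows", "body": {
  "plan": [0.1,-0.5,0.1,0.1,0,-0.007,0,0.1,-0.5,0.1,0.1,0,0,0,0.1,-0.2,0,0.1,0,0,0,0.1,0,0,0,0,0,0]
}}

```text
time: 6.85
ee_pos: [0.5072, 0.0676, 0.0624]
tcp_rot: [-3.139, -0.004, 3.072]
wrist_force: [-0.7, 0.1, -0.1]
opening: 0.2
```

```bash
python3 -c "
from h import *
delta((.508,.065,.062),3.077)
b=imaging.capture('top');save(b,'t9.png',(190,150,290,250),6)
a=imaging.capture('scene');save(a,'s9.png',(220,160,300,240),7)
s=r.read_state();R=Ro.from_euler('xyz',s['tcp_rot'])
tip=s['ee_pos']+R.apply([-.072,0,-.019+.029]);print('tip',tip)
print([((proj(b,X)+.4-[190,150])*6).round(),((proj(a,X)+.4-[220,160])*7).round()] if 0 else [((proj(b,X)+.4-[190,150])*6).round().tolist()+((proj(a,X)+.4-[220,160])*7).round().tolist() for X in (tip,tip+[0,0,.026],(.580,.060,.031))])
"
```

```text
delta units [-0.03 -0.06  0.01] rot [-0.002 -0.004 -0.005]  at [0.5072 0.0676 0.0624] [-3.139 -0.004  3.072] t 6.85 F [-0.7  0.1 -0.1] op 0.2
tip [0.57819771 0.06262907 0.0528123 ]
[[281.0, 260.0, 260.0, 264.0], [278.0, 252.0, 260.0, 226.0], [288.0, 263.0, 265.0, 297.0]]
```

View pics/t9.png

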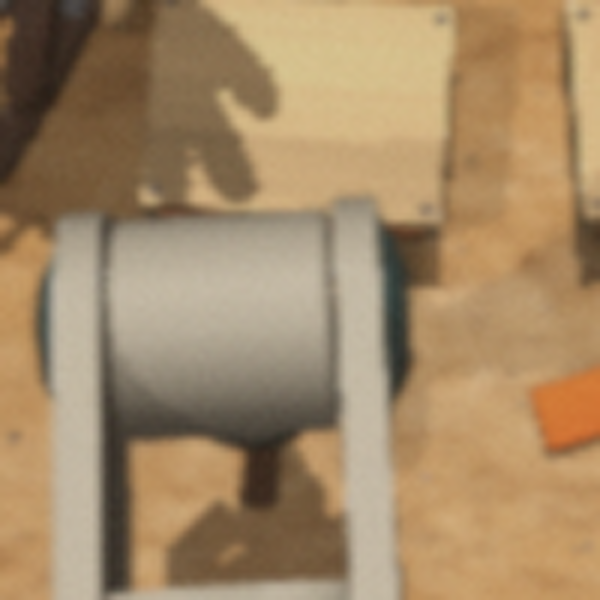

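View pics/s9.png

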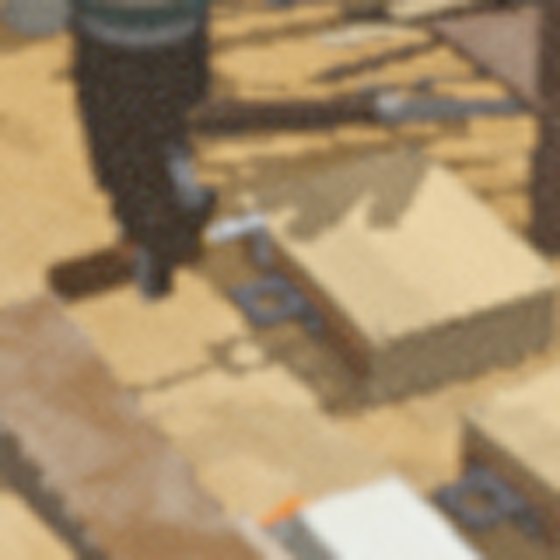

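```bash
python3 -c "
from h import *
b=np.load('b.npy',allow_pickle=True).item();a=np.load('a.npy',allow_pickle=True).item()
s=r.read_state();R=Ro.from_euler('xyz',s['tcp_rot'])
for y in(-.009,.009):
  for z in (-.011,.011):
    X=s['ee_pos']+R.apply([.058,y,-.019+z]);print(((proj(b,X)+.4-[190,150])*6).round(),((proj(a,X)+.4-[220,160])*7).round())
X=s['ee_pos']+R.apply([-.032,0,-.019-.011]);print(((proj(a,X)+.4-[220,160])*7).round())
import math
for n in range(0,360,90):
  X=[.581+.0095*math.cos(n/57.3),.0598+.0095*math.sin(n/57.3),.031];print('hole rim',((proj(a,X)+.4-[220,160])*7).round())
delta((.510,.0645,.062),3.077)
"
```

```text
[274. 507.] [ 53. 277.]
[276. 509.] [ 54. 311.]
[237. 505.] [ 38. 260.]
[241. 507.] [ 40. 294.]
[195. 224.]
hole rim [281. 292.]
hole rim [258. 289.]
hole rim [252. 302.]
hole rim [276. 305.]
delta units [-0.1  -0.07  0.03] rot [-0.002 -0.003 -0.004]  at [0.5064 0.0676 0.0631] [-3.139e+00 -3.000e-03  3.073e+00] t 6.95 F [-0.1 -0.  -0. ] op 0.198
```

Call:
{"method": "play_rows", "body": {
  "plan": [0.1,-0.11,-0.08,0,0,0,0,0.1,0,0,0,0,0,0,0.1,0,0,0.15,0,0,0,0.1,0,0,0.15,0,0,0,0.1,0,0,0,0,0,0]
}}

```text
time: 7.37
ee_pos: [0.5091, 0.0647, 0.0515]
tcp_rot: [-3.14, -0.002, 3.074]
wrist_force: [-0.8, 0.2, -0.0]
opening: 0.197
```

```bash
python3 -c "
from h import *
delta((.510,.0645,.027),3.077)
a=imaging.capture('scene');save(a,'s10.png',(230,170,290,230),10)
"
```

```text
delta units [-0.02 -0.    0.61] rot [-0.002 -0.002 -0.003]  at [0.5091 0.0647 0.0515] [-3.140e+00 -2.000e-03  3.074e+00] t 7.37 F [-0.8  0.2 -0. ] op 0.197
```

View pics/s10.png

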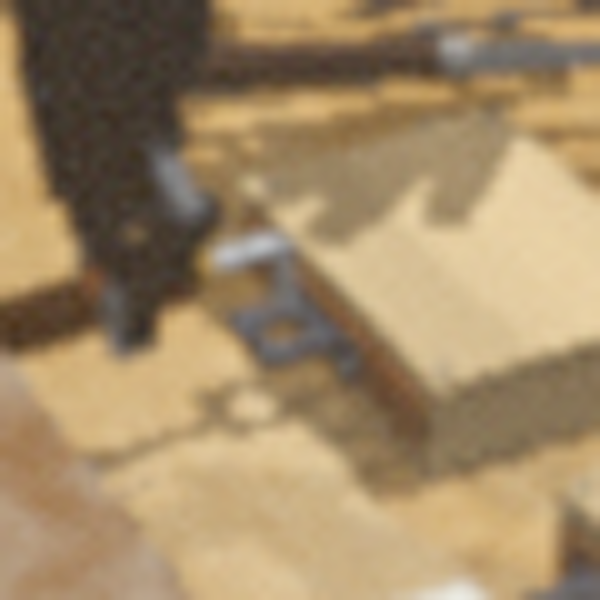

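```bash
python3 -c "
from h import *
a=imaging.capture('scene');save(a,'s11.png',(245,185,275,215),20)
s=r.read_state();R=Ro.from_euler('xyz',s['tcp_rot'])
for v in ([-.072,0,.010],[-.072,0,-.012],[-.076,0,-.012]):
  X=s['ee_pos']+R.apply(v);print(X,((proj(a,X)+.5-[245,185])*20).round())
for X in ([.581,.0598,.031],[.5905,.0598,.031],[.5715,.0598,.031],[.581,.0693,.031],[.581,.0503,.031]):print(((proj(a,X)+.5-[245,185])*20).round())
"
```

```text
[0.58140449 0.05979714 0.04233487] [266. 303.]
[0.58143271 0.05983806 0.06433481] [266. 211.]
[0.58542354 0.05956752 0.0643302 ] [284. 205.]
[264. 351.]
[305. 336.]
[223. 366.]
[238. 327.]
[290. 375.]
```

View pics/s11.png

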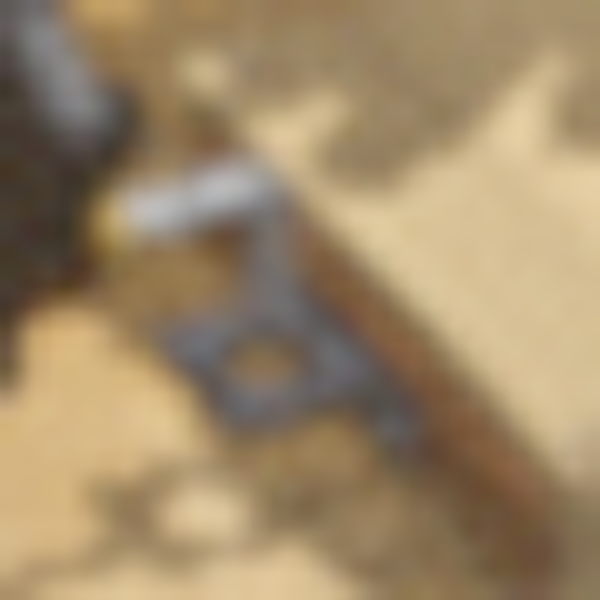

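Call:
{"method": "play_rows", "body": {
  "plan": [0.1,0,0,0.15,0,0,0,0.1,0,0,0.15,0,0,0,0.1,0,0,0.15,0,0,0,0.1,0,0,0.1,0,0,0,0.1,0,0,0,0,0,0]
}}

```text
time: 7.88
ee_pos: [0.5095, 0.0647, 0.0282]
tcp_rot: [-3.14, -0.001, 3.074]
wrist_force: [0.5, -1.1, -1.1]
opening: 0.198
```

```bash
python3 -c "
from h import *
delta((.510,.0645,.025),3.077)
a=imaging.capture('scene');save(a,'s12.png',(235,175,285,225),12)
"
```

```text
delta units [-0.01 -0.    0.08] rot [-0.002 -0.001 -0.003]  at [0.5095 0.0647 0.0282] [-3.140e+00 -1.000e-03  3.074e+00] t 7.88 F [ 0.5 -1.1 -1.1] op 0.198
```

View pics/s12.png

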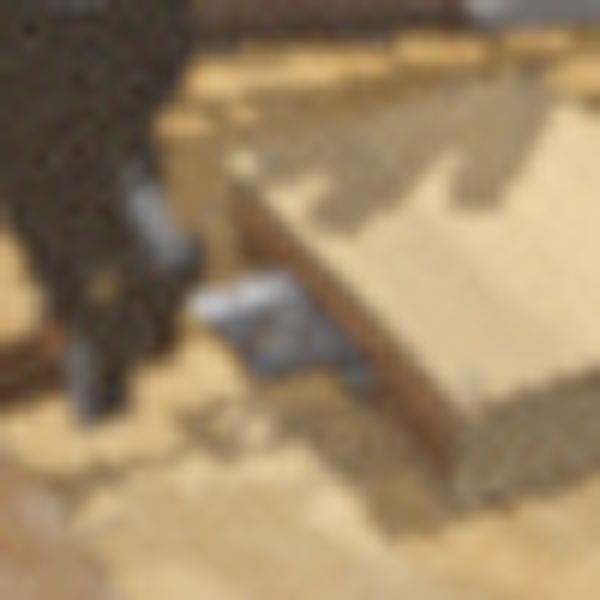

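Call:
{"method": "play_rows", "body": {
  "plan": [0.1,0,0,0.05,0,0,0,0.1,0.15,0,0,0,0,0,0.1,0.2,0,0,0,0,0,0.1,0.2,0,0,0,0,0,0.1,0.2,0,0,0,0,0,0.1,0.2,0,0,0,0,0,0.1,0.2,0,0,0,0,0]
}}

```text
time: 8.52
ee_pos: [0.4614, 0.068, 0.0272]
tcp_rot: [-3.14, 0.004, 3.074]
wrist_force: [1.8, -0.3, -3.0]
opening: 0.203
```

```bash
python3 -c "
from h import *
delta((.4155,.071,.026),3.077)
a=imaging.capture('scene');save(a,'s13.png',(215,160,295,240),7)
"
```

```text
delta units [ 1.15 -0.    0.03] rot [-0.001  0.004 -0.003]  at [0.4614 0.068  0.0272] [-3.14   0.004  3.074] t 8.52 F [ 1.8 -0.3 -3. ] op 0.203
```

View pics/s13.png

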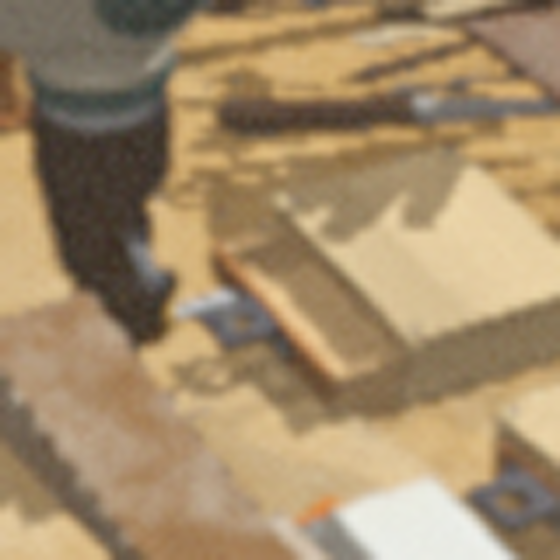

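The tray is following the hook. Continue.

Call:
{"method": "play_rows", "body": {
  "plan": [0.1,0.2,0,0,0,0,0,0.1,0.2,0,0,0,0,0,0.1,0.2,0,0,0,0,0,0.1,0.2,0,0,0,0,0,0.1,0.15,0,0,0,0,0]
}}

```text
time: 8.98
ee_pos: [0.4194, 0.071, 0.0278]
tcp_rot: [-3.141, 0.006, 3.074]
wrist_force: [1.6, 0.4, -1.5]
opening: 0.198
```

Call:
{"method": "play_rows", "body": {
  "plan": [0.1,0.12,0,0,0,0,0,0.1,0.12,0,0,0,0,0]
}}

```text
time: 9.15
ee_pos: [0.4152, 0.0716, 0.0298]
tcp_rot: [3.141, 0.025, 3.074]
wrist_force: [40.5, -0.8, -21.7]
opening: 0.198
```

Call:
{"method": "play_rows", "body": {
  "plan": [0.1,0.12,0,0,0,0,0]
}}

```text
time: 9.23
ee_pos: [0.4147, 0.072, 0.0319]
tcp_rot: [3.14, 0.039, 3.074]
wrist_force: [13.0, -0.5, 5.6]
opening: 0.2
```

Call:
{"method": "play_rows", "body": {
  "plan": [0.1,-0.08,0,0,0,0,0,0.1,0,0,0,0,0,0]
}}

```text
time: 9.4
ee_pos: [0.419, 0.0718, 0.0338]
tcp_rot: [3.139, 0.044, 3.074]
wrist_force: [0.7, -0.2, -1.0]
opening: 0.205
```

```bash
python3 -c "
from h import *
delta((.418,.071,.06),3.077)
a=imaging.capture('scene');save(a,'s14.png',(205,160,285,240),7)
b=imaging.capture('top');save(b,'t14.png',(190,150,290,250),6)
"
```

```text
delta units [-0.01 -0.02 -0.66] rot [ 0.002  0.044 -0.003]  at [0.419  0.0718 0.0338] [3.139 0.044 3.074] t 9.4 F [ 0.7 -0.2 -1. ] op 0.205
```

View pics/s14.png

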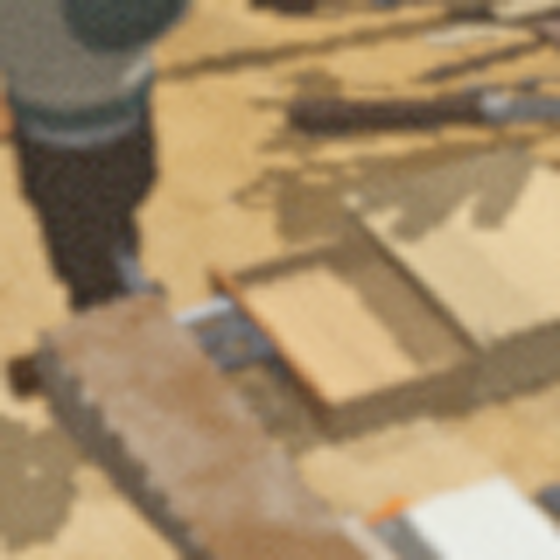

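View pics/t14.png

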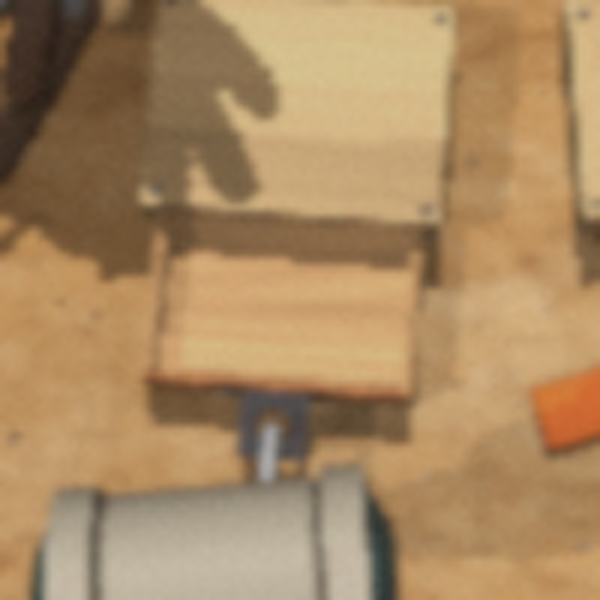

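Call:
{"method": "play_rows", "body": {
  "plan": [0.1,0,0,-0.15,0,0.02,0,0.1,0,0,-0.15,0,0.02,0,0.1,0,0,-0.2,0,0,0,0.1,0,0,-0.2,0,0,0,0.1,0,0,-0.2,0,0,0,0.1,0,0,-0.2,0,0,0,0.1,0,0,0,0,0,0]
}}

```text
time: 10.08
ee_pos: [0.4132, 0.0717, 0.077]
tcp_rot: [3.141, -0.011, 3.074]
wrist_force: [1.2, -0.0, 0.0]
opening: 0.2
```

```bash
python3 -c "
from h import *
delta((.40,.2,.12),2.90)
a=imaging.capture('scene');save(a,'s15.png',(205,160,285,240),7)
b=imaging.capture('top');save(b,'t15.png',(190,150,290,250),6)
"
```

```text
delta units [ 0.56  3.18 -1.07] rot [-0.    -0.011  0.174]  at [0.4132 0.0717 0.077 ] [ 3.141 -0.011  3.074] t 10.08 F [ 1.2 -0.   0. ] op 0.2
```

View pics/s15.png

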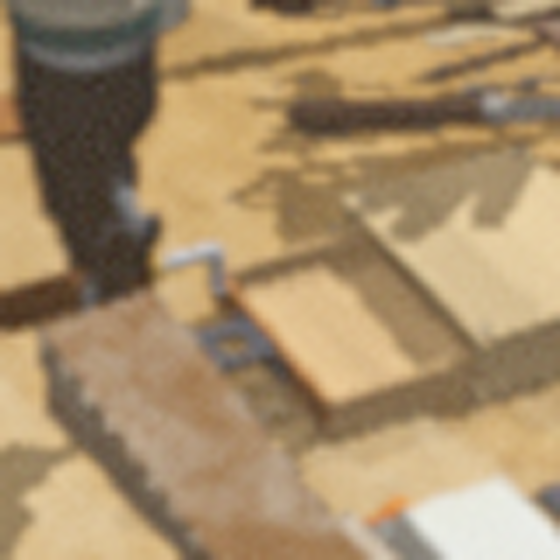

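View pics/t15.png

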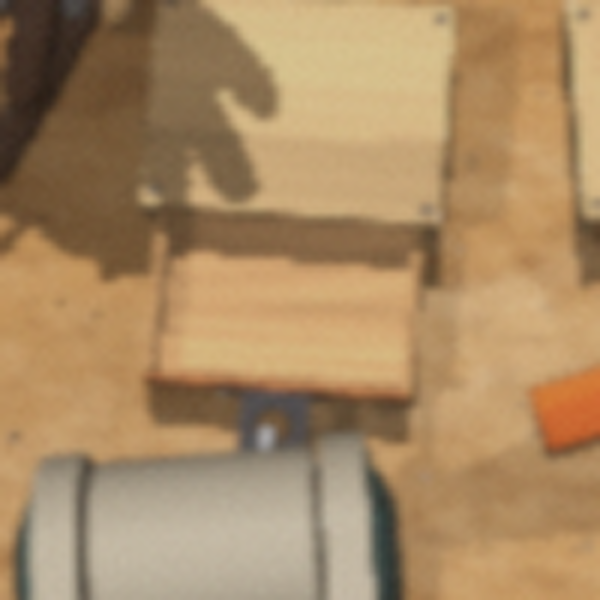

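Call:
{"method": "play_rows", "body": {
  "plan": [0.1,0,0,-0.5,0,0,0,0.1,0,0.2,-0.4,0,0,0.03,0.1,0.1,0.6,-0.1,0,0,0.03,0.1,0.1,0.7,0,0,0,0.03,0.1,0,0.7,0,0,0,0.03,0.1,0,0.7,0,0,0,0.03,0.1,0,0.7,0,0,0,0.02,0.1,0,0.7,0,0,0,0,0.1,0,0.7,0,0,0,0,0.1,0,0.7,0,0,0,0,0.1,0,0,0,0,0,0]
}}

```text
time: 11.1
ee_pos: [0.4462, 0.3048, 0.1108]
tcp_rot: [-3.136, -0.019, 2.891]
wrist_force: [0.1, 0.1, -0.6]
opening: 0.196
```

```bash
python3 -c "
from h import *
delta((.42,.40,.12),2.90)
"
```

```text
delta units [ 1.23  2.14 -0.22] rot [-0.006 -0.019 -0.009]  at [0.4462 0.3048 0.1108] [-3.136 -0.019  2.891] t 11.1 F [ 0.1  0.1 -0.6] op 0.196
```

Call:
{"method": "play_rows", "body": {
  "plan": [0.1,0.4,0.6,-0.1,0,-0.02,-0.01,0.1,0.4,0.6,-0.1,0,0,0,0.1,0.2,0.6,-0.1,0,0,0,0.1,0,0.4,0,0,0,0,0.1,0,0,0,0,0,0]
}}

```text
time: 11.52
ee_pos: [0.4262, 0.4028, 0.1179]
tcp_rot: [-3.129, -0.002, 2.901]
wrist_force: [-0.1, 0.4, -1.7]
opening: 0.197
```

```bash
python3 -c "
from h import *
delta((.504,.377,.115),2.90)
"
```

```text
delta units [-2.04 -0.16  0.07] rot [-0.012 -0.002  0.001]  at [0.4262 0.4028 0.1179] [-3.129e+00 -2.000e-03  2.901e+00] t 11.52 F [-0.1  0.4 -1.7] op 0.197
```

Call:
{"method": "play_rows", "body": {
  "plan": [0.1,-0.5,0,0,-0.01,0,0,0.1,-0.5,-0.05,0,0,0,0,0.1,-0.5,-0.05,0,0,0,0,0.1,-0.3,-0.05,0,0,0,0,0.1,0,0,0,0,0,0]
}}

```text
time: 11.93
ee_pos: [0.4949, 0.377, 0.1141]
tcp_rot: [-3.134, -0.006, 2.905]
wrist_force: [0.6, -0.9, -0.9]
opening: 0.199
```

```bash
python3 -c "
from h import *
delta((.504,.377,.11),2.90)
a=imaging.capture('scene');save(a,'s16.png',(170,120,230,190),8)
s=r.read_state();R=Ro.from_euler('xyz',s['tcp_rot'])
for n,v in dict(rear_top=[.058,0,-.030],rear_bot=[.058,0,-.008],rodbend=[-.072,0,-.016],tip=[-.072,0,.010]).items():
  X=s['ee_pos']+R.apply(v);print(n,((proj(a,X)+.5-[170,120])*8).round())
"
```

```text
delta units [-0.22  0.05  0.1 ] rot [-0.007 -0.006  0.005]  at [0.4949 0.377  0.1141] [-3.134 -0.006  2.905] t 11.93 F [ 0.6 -0.9 -0.9] op 0.199
rear_top [127. 250.]
rear_bot [130. 288.]
rodbend [373. 236.]
tip [375. 279.]
```

View pics/s16.png

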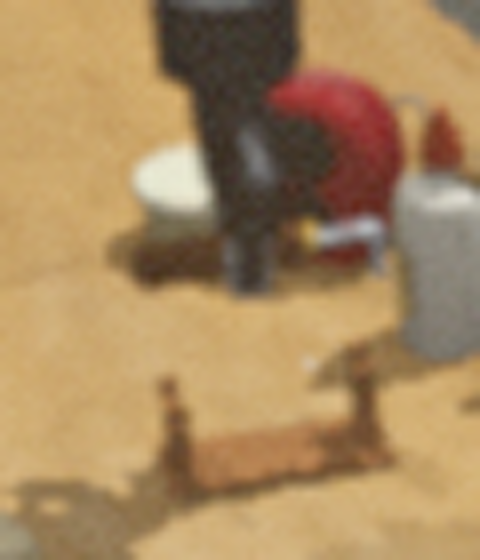

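Call:
{"method": "play_rows", "body": {
  "plan": [0.1,-0.22,0.05,0,-0.01,0.02,0,0.1,0,0,0.2,0,0,0,0.1,0,0,0.2,0,0,0,0.1,0,0,0.2,0,0,0,0.1,0,0,0.2,0,0,0,0.1,0,0,0,0,0,0]
}}

```text
time: 12.48
ee_pos: [0.4973, 0.3779, 0.0773]
tcp_rot: [-3.141, -0.03, 2.906]
wrist_force: [-1.4, -0.5, -1.5]
opening: 0.198
```

```bash
python3 -c "
from h import *
delta((.5038,.3771,.06),2.90)
"
```

```text
delta units [-0.18  0.02  0.43] rot [-0.    -0.03   0.006]  at [0.4973 0.3779 0.0773] [-3.141 -0.03   2.906] t 12.48 F [-1.4 -0.5 -1.5] op 0.198
```

Call:
{"method": "play_rows", "body": {
  "plan": [0.1,-0.13,0,0.1,0,0,0.005,0.1,-0.02,0,0.15,0,0,0,0.1,-0.01,0,0.15,0,0,0,0.1,0,0,0,0,0,0]
}}

```text
time: 12.82
ee_pos: [0.5022, 0.3769, 0.0588]
tcp_rot: [-3.14, -0.031, 2.902]
wrist_force: [-0.1, -0.5, -1.2]
opening: 0.195
```

```bash
python3 -c "
from h import *
delta((.5025,.3771,.033),2.90)
a=imaging.capture('scene');save(a,'s17.png',(170,120,230,190),8)
b=imaging.capture('top');save(b,'t17.png',(110,170,180,250),7)
"
```

```text
delta units [-0.02  0.01  0.64] rot [-0.001 -0.031  0.002]  at [0.5022 0.3769 0.0588] [-3.14  -0.031  2.902] t 12.82 F [-0.1 -0.5 -1.2] op 0.195
```

View pics/s17.png

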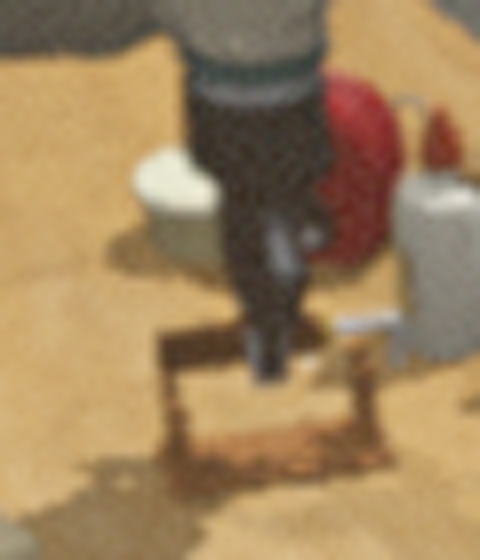

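View pics/t17.png

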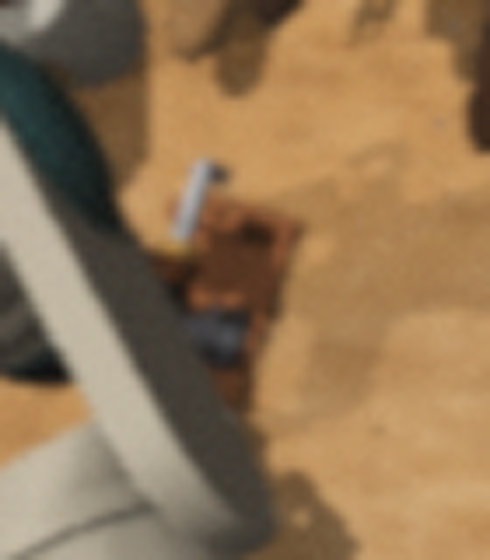

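Call:
{"method": "play_rows", "body": {
  "plan": [0.1,0,0,0.15,0,0,0,0.1,0,0,0.15,0,0,0,0.1,0,0,0.12,0,0,0,0.1,0,0,0.07,0,0,0,0.1,0,0,0,0,0,0]
}}

```text
time: 13.33
ee_pos: [0.5027, 0.3777, 0.0398]
tcp_rot: [3.14, -0.028, 2.902]
wrist_force: [0.5, 0.1, -0.4]
opening: 0.203
```

```bash
python3 -c "
from h import *
delta((.5025,.3771,.034),2.90)
a=imaging.capture('scene');save(a,'s18.png',(170,120,230,190),8)
"
```

```text
delta units [-0.   -0.02  0.15] rot [ 0.002 -0.028  0.002]  at [0.5027 0.3777 0.0398] [ 3.14  -0.028  2.902] t 13.33 F [ 0.5  0.1 -0.4] op 0.203
```

View pics/s18.png

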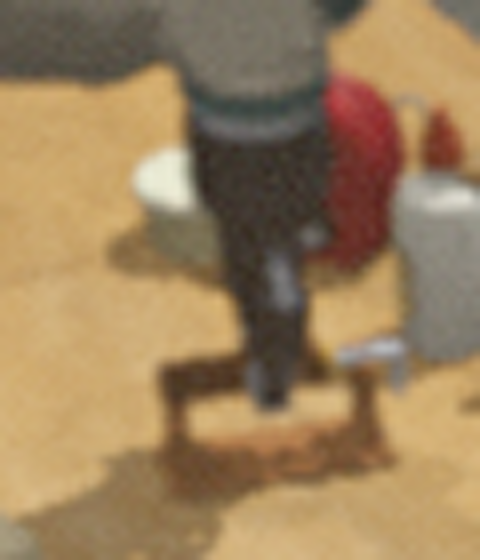

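Call:
{"method": "play_rows", "body": {
  "plan": [0.1,0,0,0.07,0,0,0,0.1,0,0,0.06,0,0,0,0.1,0,0,0.05,0,0,0]
}}

```text
time: 13.63
ee_pos: [0.5031, 0.3782, 0.0336]
tcp_rot: [3.138, -0.027, 2.902]
wrist_force: [-4.7, -2.0, 10.9]
opening: 0.201
```

Call:
{"method": "play_rows", "body": {
  "plan": [0.1,0,0,0.05,0,0,0,0.1,0,0,0,0,0,0]
}}

```text
time: 13.8
ee_pos: [0.5039, 0.3789, 0.0343]
tcp_rot: [3.136, -0.024, 2.902]
wrist_force: [0.5, 0.8, -0.1]
opening: 0.196
```

Call:
{"method": "play_rows", "body": {
  "plan": [0.25,0,0,0,0,0,0,0.35,0,0,0,0,0,0,0.5,0,0,0,0,0,0,0.6,0,0,0,0,0,0,0.6,0,0,0,0,0,0]
}}

```text
time: 14.22
ee_pos: [0.5042, 0.3791, 0.0345]
tcp_rot: [3.136, -0.024, 2.902]
wrist_force: [-0.0, 0.5, -0.4]
opening: 0.6
```

```bash
python3 -c "
from h import *
delta((.5038,.3771,.034),2.90)
a=imaging.capture('scene');save(a,'s19.png',(170,120,230,190),8)
"
```

```text
delta units [-0.   -0.05  0.01] rot [ 0.006 -0.024  0.002]  at [0.5042 0.3791 0.0345] [ 3.136 -0.024  2.902] t 14.22 F [-0.   0.5 -0.4] op 0.6
```

View pics/s19.png

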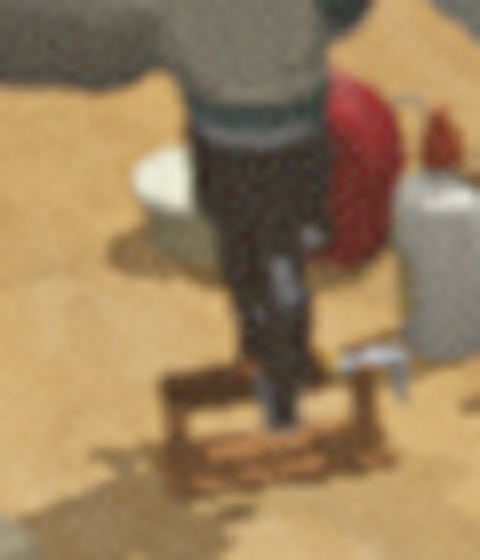

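Hook rests in the uprights. Go straight up (with slight y-drift correction).

Call:
{"method": "play_rows", "body": {
  "plan": [0.6,0,-0.02,-0.2,0,-0.02,0,0.6,0,0,-0.2,0,0,0,0.6,0,0,-0.3,0,0,0,0.6,0,0,-0.3,0,0,0,0.6,0,0,-0.4,0,0,0,0.6,0,0,-0.5,0,0,0,0.6,0,0,-0.6,0,0,0,0.6,0,0,-0.6,0,0,0,0.6,0,0,0,0,0,0]
}}

```text
time: 15.02
ee_pos: [0.5039, 0.3774, 0.1725]
tcp_rot: [3.133, 0.001, 2.902]
wrist_force: [-0.2, 0.4, 1.9]
opening: 0.602
```

```bash
python3 -c "
from h import *
a=imaging.capture('scene');save(a,'s20.png',(170,120,230,190),8)
b=imaging.capture('top');save(b,'t20.png')
# stone axis
for z in(.009,): 
  P=np.array([onz(b,(330+u/8-.5,150+v/8-.5),z) for u,v in[(190,342),(312,318),(328,402),(203,420)]]);print(P,P.mean(0))
  for i,j in((0,1),(3,2),(1,2),(0,3)):
    d=P[j]-P[i];print(np.linalg.norm(d).round(4),np.arctan2(d[1],d[0]).round(3))
delta((.40,.0,.25),3.08)
"
```

```text
[[ 0.58786542 -0.31805318  0.009     ]
 [ 0.59794366 -0.36877341  0.009     ]
 [ 0.56313832 -0.37360444  0.009     ]
 [ 0.55564137 -0.32199394  0.009     ]] [ 0.57614719 -0.34560624  0.009     ]
0.0517 -1.375
0.0522 -1.427
0.0351 -3.004
0.0325 -3.02
delta units [ 0.27 -9.75 -2.1 ] rot [ 0.004 -0.003 -0.178]  at [0.5028 0.3766 0.1675] [ 3.137e+00 -3.000e-03  2.902e+00] t 15.12 F [ 0.3 -0.6 -0.5] op 0.604
```

View pics/s20.png

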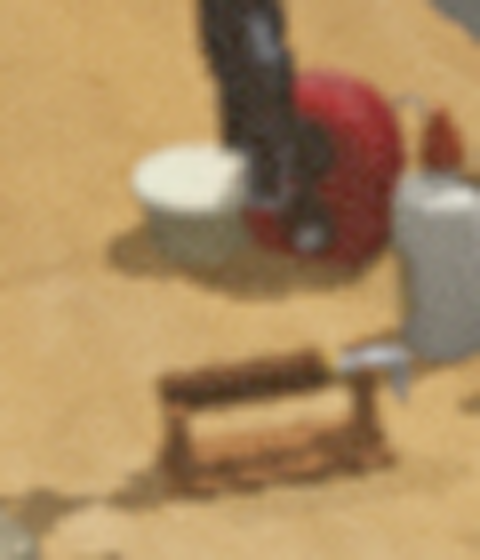

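View pics/t20.png

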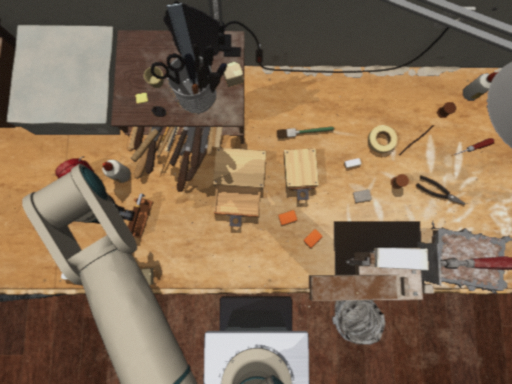

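```bash
python3 -c "
from h import *
b=np.load('b.npy',allow_pickle=True).item();a=np.load('a.npy',allow_pickle=True).item()
print(tri(b,(310,275),a,(228,202)),tri(b,(310,300),a,(211,209)))
print('slab',tri(b,(377,249),a,(274,229)),tri(b,(427,249),a,(295,249)))
s=r.read_state();print(s['q'])
a=imaging.capture('scene');save(a,'s21.png',(170,130,370,280),4)
"
```

```text
(array([ 0.34294136, -0.13514611,  0.24042883]), np.float64(0.0054541895137444705)) (array([ 0.28186522, -0.1343402 ,  0.23636996]), np.float64(0.005466799719751587))
slab (array([ 0.40500851, -0.31220156,  0.22341294]), np.float64(0.00041841030195840265)) (array([ 0.40090371, -0.4338638 ,  0.23613392]), np.float64(0.00903569945571803))
[ 0.58179118  0.36815877  1.16562184  0.00522631  1.60704304 -0.74964542]
```

View pics/s21.png

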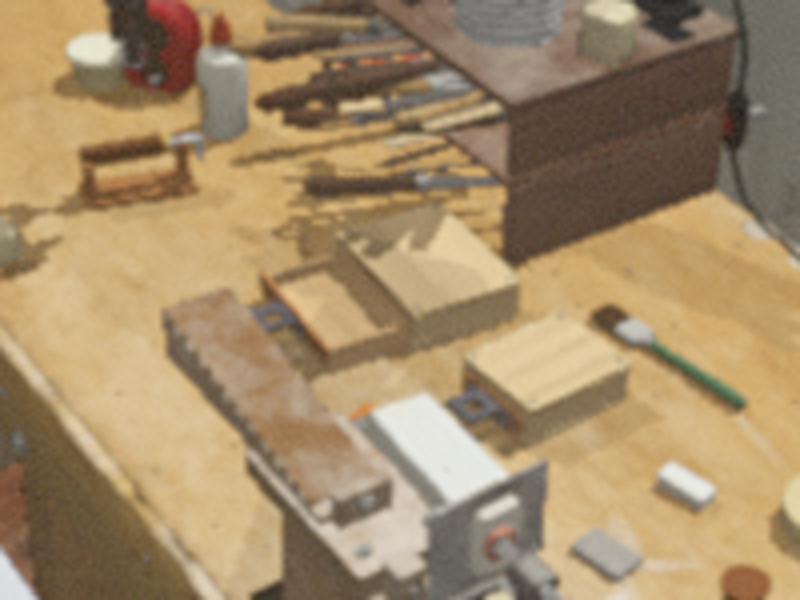

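```bash
python3 -c "
from h import *
b=np.load('b.npy',allow_pickle=True).item();a=np.load('a.npy',allow_pickle=True).item()
for H in(.2,.25,.3,.35,.4,.45,.5,.55): print(H,proj(b,(.503,.377,H+.1675)).round(), 't9',((proj(b,(.5072,.0676,H+.0624))-[190,150])*6).round(), 's6',((proj(a,(.507,.39,H+.051))-[160,110])*6).round(),'s0',(proj(a,(.158,.501,H+.231))*1.5).round(), 'base',(proj(a,(0,0,H))*1.5).round())
"
```

```text
0.2 [ 86. 204.] t9 [239. 347.] s6 [232.  81.] s0 [145. 136.] base [166. 338.]
0.25 [ 75. 201.] t9 [231. 333.] s6 [227.  13.] s0 [141. 116.] base [161. 319.]
0.3 [ 62. 198.] t9 [221. 317.] s6 [222. -57.] s0 [137.  96.] base [157. 299.]
0.35 [ 46. 194.] t9 [210. 298.] s6 [ 216. -129.] s0 [133.  75.] base [152. 278.]
0.4 [ 29. 189.] t9 [197. 278.] s6 [ 211. -204.] s0 [128.  54.] base [148. 257.]
0.45 [  7. 184.] t9 [182. 253.] s6 [ 205. -280.] s0 [124.  31.] base [143. 234.]
0.5 [-18. 177.] t9 [165. 225.] s6 [ 198. -359.] s0 [119.   8.] base [138. 211.]
0.55 [-50. 169.] t9 [145. 192.] s6 [ 192. -441.] s0 [114. -16.] base [132. 186.]
```

Call:
{"method": "play_rows", "body": {
  "plan": [0.6,0,0,-0.7,0,0,0,0.6,0,0,-0.7,0,0,0,0.6,-0.15,-0.7,-0.5,0,0,0,0.6,-0.17,-0.8,0,0,0,0,0.6,-0.17,-0.8,0,0,0,0,0.6,-0.17,-0.8,0,0,0,0,0.6,-0.17,-0.8,0,0,0,0,0.6,-0.17,-0.8,0,0,0,0,0.6,-0.17,-0.8,0,0,0,0,0.6,-0.17,-0.8,0,0,0,0,0.6,-0.17,-0.8,0,0,0,0,0.6,-0.17,-0.8,0,0,0,0]
}}

```text
time: 16.17
ee_pos: [0.4852, 0.043, 0.2254]
tcp_rot: [-3.123, -0.036, 2.913]
wrist_force: [0.9, -0.3, 0.0]
opening: 0.599
```

```bash
python3 -c "
from h import *
delta((.54,-.15,.24),1.72)
"
```

```text
delta units [-2.41 -4.4  -0.37] rot [-0.038 -0.02   1.193]  at [0.4852 0.043  0.2254] [-3.123 -0.036  2.913] t 16.17 F [ 0.9 -0.3  0. ] op 0.599
```

Call:
{"method": "play_rows", "body": {
  "plan": [0.6,-0.5,0,-0.2,-0.02,-0.02,0.12,0.6,-0.4,0,-0.1,0,0,0.12,0.6,-0.4,0,0,0,0,0.12,0.6,0,0,0,0,0,0.12,0.6,0,0,0,0,0,0.12,0.6,0,0,0,0,0,0.12,0.6,0,0,0,0,0,0.12,0.6,0,0,0,0,0,0.12,0.6,0,0,0,0,0,0.12,0.6,0,0,0,0,0,0.11,0.6,0,0,0,0,0,0]
}}

```text
time: 17.08
ee_pos: [0.5292, 0.0162, 0.2175]
tcp_rot: [-3.095, -0.008, 1.67]
wrist_force: [0.3, 0.3, 0.1]
opening: 0.602
```

```bash
python3 -c "
from h import *
delta((.576,-.346,.2),1.72)
b=imaging.capture('top');save(b,'t22.png',(320,150,420,210),8)
"
```

```text
delta units [-9.13  0.28  0.35] rot [-0.047 -0.009 -0.049]  at [0.5292 0.0162 0.2175] [-3.095 -0.008  1.67 ] t 17.08 F [0.3 0.3 0.1] op 0.602
```

View pics/t22.png

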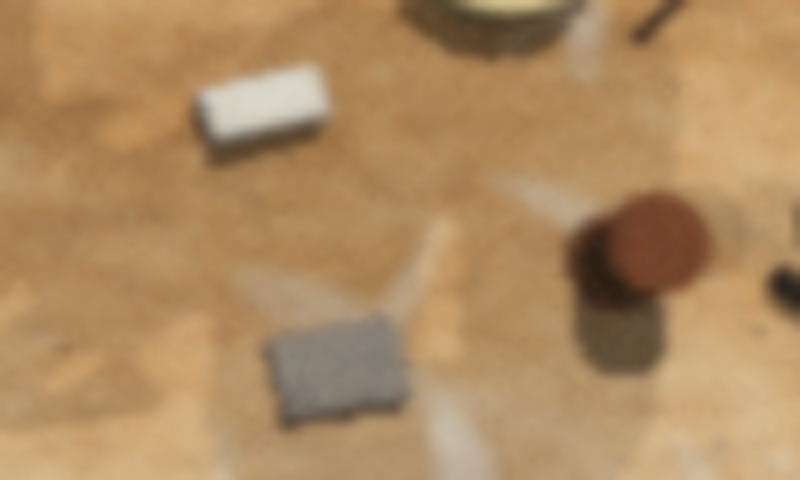

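```bash
python3 -c "
from h import *
b=imaging.capture('top')
im=np.array(b['image'])[185:207,350:375]
big=cv2.resize(im,None,fx=8,fy=8,interpolation=cv2.INTER_CUBIC)
f=cv2.GaussianBlur(big,(0,0),4).astype(int); sat=f[:,:,0]-f[:,:,2]
m=((sat<25)&(f.sum(2)>200)).astype(np.uint8)
n,l,st,c=cv2.connectedComponentsWithStats(m);k=1+st[1:,4].argmax();print(st[1:,4])
pts=np.argwhere(l==k)[:,::-1]/8.
W=np.array([onz(b,(350+u-.45,185+v-.45),.009)[:2] for u,v in pts])
rc=cv2.minAreaRect((W*1000).astype(np.float32));print(rc,cv2.boxPoints(rc))
cc=np.cov(W.T);w,v=np.linalg.eigh(cc);print('pca center',W.mean(0),'sizes',np.sqrt(12*w),'long ang',np.arctan2(v[1,1],v[0,1]))
cv2.imwrite('pics/m.png',np.hstack([big[:,:,::-1],np.dstack([(l==k)*255]*3).astype(np.uint8)]))
"
```

```text
[8626]
((575.7740478515625, -345.59857177734375), (31.683937072753906, 48.905311584472656), 11.663640975952148) [[ 555.31573 -324.85352]
 [ 565.2027  -372.74902]
 [ 596.23236 -366.34363]
 [ 586.3454  -318.44812]]
pca center [ 0.57586994 -0.34574645] sizes [0.03060242 0.04746385] long ang 1.7853540304797175
```

View pics/m.png

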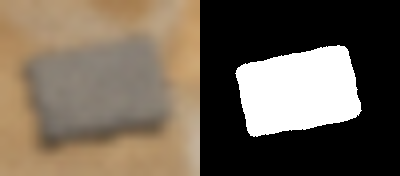

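Call:
{"method": "play_rows", "body": {
  "plan": [0.6,-0.7,0.2,0,-0.04,-0.01,-0.05,0.6,-0.9,0.1,0,0,0,-0.05,0.6,-0.9,0.1,0,0,0,0,0.6,-0.9,0,0,0,0,0,0.6,-0.9,0,0,0,0,0,0.6,-0.9,0,0,0,0,0,0.6,-0.9,0,0,0,0,0,0.6,-0.9,0,0,0,0,0,0.6,-0.7,0,0,0,0,0,0.6,0,0,0,0,0,0]
}}

```text
time: 18.02
ee_pos: [0.6116, -0.2934, 0.21]
tcp_rot: [-3.131, -0.005, 1.828]
wrist_force: [0.1, 1.2, -0.3]
opening: 0.601
```

```bash
python3 -c "
from h import *
delta((.576,-.346,.12),1.776)
"
```

```text
delta units [-1.06 -1.17  2.26] rot [-0.011 -0.005  0.052]  at [ 0.6116 -0.2934  0.21  ] [-3.131 -0.005  1.828] t 18.02 F [ 0.1  1.2 -0.3] op 0.601
```

Call:
{"method": "play_rows", "body": {
  "plan": [0.6,-0.5,-0.5,0.2,-0.01,0,0.04,0.6,-0.5,-0.5,0.4,0,0,0.01,0.6,-0.1,-0.2,0.4,0,0,0,0.6,0,0,0.4,0,0,0,0.6,0,0,0.3,0,0,0,0.6,0,0,0,0,0,0]
}}

```text
time: 18.52
ee_pos: [0.5728, -0.3502, 0.1358]
tcp_rot: [-3.139, -0.008, 1.793]
wrist_force: [0.0, -0.1, -0.6]
opening: 0.601
```

```bash
python3 -c "
from h import *
delta((.576,-.346,.06),1.776)
a=imaging.capture('scene');save(a,'s23.png',(230,150,380,300),5)
"
```

```text
delta units [0.07 0.1  1.9 ] rot [-0.003 -0.008  0.017]  at [ 0.5728 -0.3502  0.1358] [-3.139 -0.008  1.793] t 18.52 F [ 0.  -0.1 -0.6] op 0.601
```

View pics/s23.png

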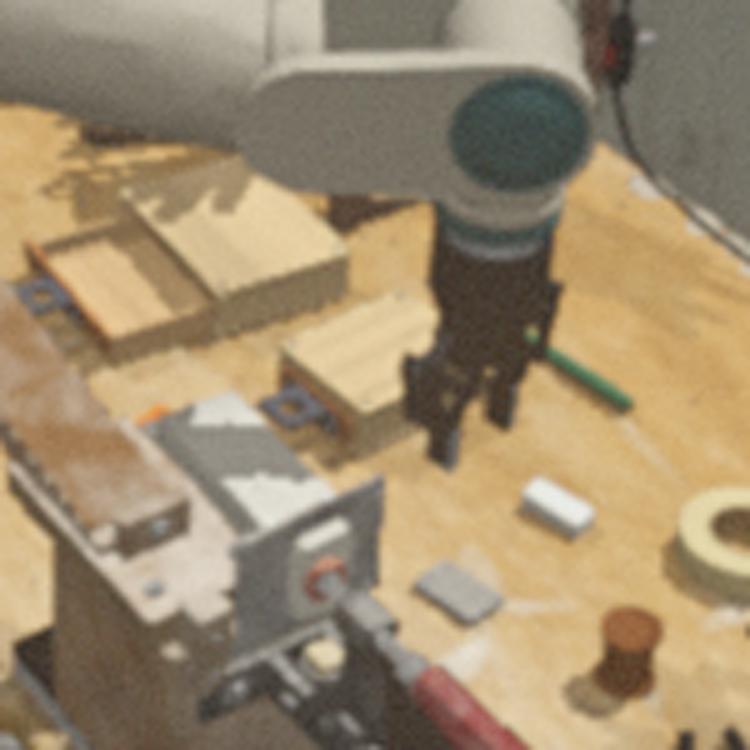

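Call:
{"method": "play_rows", "body": {
  "plan": [0.54,0.07,0.1,0.2,0,-0.01,0.017,0.54,0,0,0.4,0,0,0,0.54,0,0,0.4,0,0,0,0.54,0,0,0.4,0,0,0,0.54,0,0,0.4,0,0,0,0.54,0,0,0,0,0,0]
}}

```text
time: 19.07
ee_pos: [0.5827, -0.3443, 0.0717]
tcp_rot: [3.134, 0.012, 1.788]
wrist_force: [-0.7, 0.9, -0.8]
opening: 0.538
```

```bash
python3 -c "
from h import *
delta((.576,-.346,.025),1.776)
"
```

```text
delta units [ 0.01 -0.18  1.17] rot [0.008 0.012 0.012]  at [ 0.5827 -0.3443  0.0717] [3.134 0.012 1.788] t 19.07 F [-0.7  0.9 -0.8] op 0.538
```

Call:
{"method": "play_rows", "body": {
  "plan": [0.54,0,-0.2,0.2,0.01,0.01,0.01,0.54,0,0,0.25,0,0,0,0.54,0,0,0.25,0,0,0,0.54,0,0,0.2,0,0,0,0.54,0,0,0,0,0,0]
}}

```text
time: 19.48
ee_pos: [0.577, -0.3464, 0.0381]
tcp_rot: [3.14, 0.006, 1.781]
wrist_force: [-1.0, -0.4, -0.5]
opening: 0.542
```

```bash
python3 -c "
from h import *
delta((.576,-.346,.005),1.776)
a=imaging.capture('scene');save(a,'s24.png',(285,215,365,285),8)
"
```

```text
delta units [ 0.02 -0.02  0.83] rot [0.002 0.006 0.005]  at [ 0.577  -0.3464  0.0381] [3.14  0.006 1.781] t 19.48 F [-1.  -0.4 -0.5] op 0.542
```

View pics/s24.png

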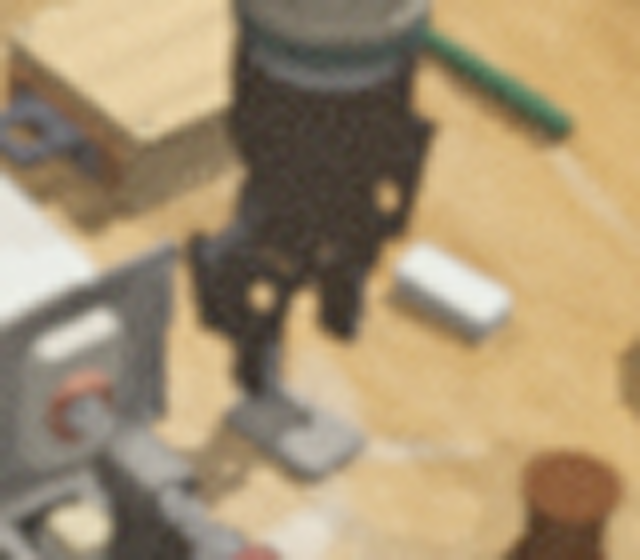

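Call:
{"method": "play_rows", "body": {
  "plan": [0.54,0.02,-0.02,0.2,0,0.005,0.005,0.54,0,-0.01,0.2,0,0,0,0.54,0,-0.01,0.2,0,0,0,0.54,0,0,0.1,0,0,0,0.54,0,0,0,0,0,0]
}}

```text
time: 19.95
ee_pos: [0.5761, -0.3466, 0.0094]
tcp_rot: [3.138, 0.002, 1.776]
wrist_force: [0.2, 0.5, 0.9]
opening: 0.538
```

```bash
python3 -c "
from h import *
delta((.576,-.346,.003),1.776)
a=imaging.capture('scene');save(a,'s25.png',(285,215,365,285),8)
"
```

```text
delta units [0.02 0.   0.16] rot [ 0.004  0.002 -0.   ]  at [ 0.5761 -0.3466  0.0094] [3.138e+00 2.000e-03 1.776e+00] t 19.95 F [0.2 0.5 0.9] op 0.538
```

View pics/s25.png

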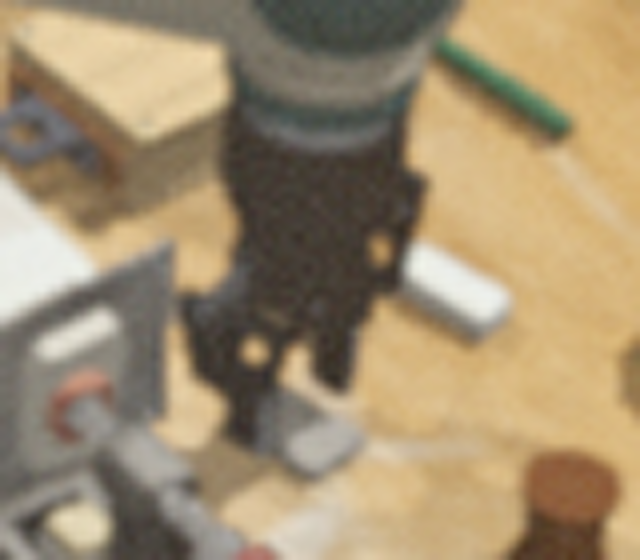

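Call:
{"method": "play_rows", "body": {
  "plan": [0.54,0,0,0.09,0,0,0,0.54,0,0,0.07,0,0,0,0.54,0,0,0.04,0,0,0]
}}

```text
time: 20.25
ee_pos: [0.5767, -0.347, 0.0021]
tcp_rot: [3.136, 0.004, 1.776]
wrist_force: [0.9, -0.1, -0.3]
opening: 0.541
```

Call:
{"method": "play_rows", "body": {
  "plan": [0.48,0,0,0,0,0,0,0.4,0,0,0,0,0,0,0.3,0,0,0,0,0,0,0.3,0,0,0,0,0,0],
  "grip_force": 40
}}

```text
time: 20.58
ee_pos: [0.5769, -0.3471, 0.0024]
tcp_rot: [3.136, 0.004, 1.776]
wrist_force: [0.1, 0.4, -0.7]
opening: 0.404
```

Call:
{"method": "play_rows", "body": {
  "plan": [0.3,0,0,0,0,0,0,0.3,0,0,-0.2,0,0,0,0.3,0,0,-0.3,0,0,0,0.3,0,0,-0.4,0,0,0,0.3,0,0,-0.5,0,0,0,0.3,0,0,-0.5,0,0,0,0.3,0,0,0,0,0,0]
}}

```text
time: 21.17
ee_pos: [0.5761, -0.3466, 0.0848]
tcp_rot: [3.137, 0.004, 1.776]
wrist_force: [0.8, -0.4, 0.1]
opening: 0.401
```

```bash
python3 -c "
from h import *
delta((.576,-.346,.2),1.776)
a=imaging.capture('scene');save(a,'s26.png',(285,195,365,265),8)
"
```

```text
delta units [ 0.    0.02 -2.88] rot [ 0.005  0.004 -0.   ]  at [ 0.5761 -0.3466  0.0848] [3.137 0.004 1.776] t 21.17 F [ 0.8 -0.4  0.1] op 0.401
```

View pics/s26.png

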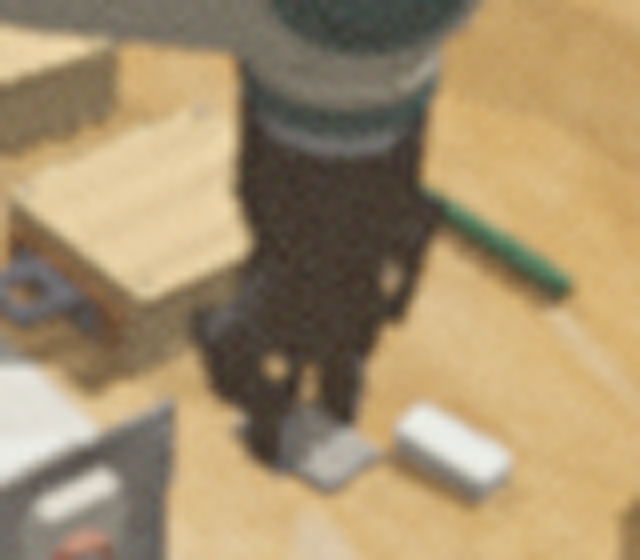

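Call:
{"method": "play_rows", "body": {
  "plan": [0.3,0,0,-0.6,0,0,0,0.3,0,0,-0.7,0,0,0,0.3,0.3,0.1,-0.5,0,0,0,0.3,0.6,0.1,-0.2,0,0,0,0.3,0.7,0.15,0,0,0,0,0.3,0.7,0.15,0,0,0,0,0.3,0.7,0.15,0,0,0,0,0.3,0.7,0.15,0,0,0,0,0.3,0.7,0.15,0,0,0,0,0.3,0.7,0.15,0,0,0,0,0.3,0.7,0.15,0,0,0,0,0.3,0.7,0.15,0,0,0,0]
}}

```text
time: 22.22
ee_pos: [0.572, -0.0733, 0.1528]
tcp_rot: [-3.131, -0.007, 1.765]
wrist_force: [1.3, -0.2, -0.1]
opening: 0.408
```

```bash
python3 -c "
from h import *
delta((.556,.0,.16),3.08)
"
```

```text
delta units [ 1.88 -0.04 -0.17] rot [-0.004 -0.013 -1.314]  at [ 0.572  -0.0733  0.1528] [-3.131 -0.007  1.765] t 22.22 F [ 1.3 -0.2 -0.1] op 0.408
```

Call:
{"method": "play_rows", "body": {
  "plan": [0.3,0.3,0,0,0,0,-0.12,0.3,0,0,0,0,0,-0.12,0.3,0,0,0,0,0,-0.12,0.3,0,0,0,0,0,-0.12,0.3,0,0,0,0,0,-0.12,0.3,0,0,0,0,0,-0.12,0.3,0,0,0,0,0,-0.12,0.3,0,0,0,0,0,-0.12,0.3,0,0,0,0,0,-0.12,0.3,0,0,0,0,0,-0.12,0.3,0,0,0,0,0,-0.08,0.3,0,0,0,0,0,0]
}}

```text
time: 23.22
ee_pos: [0.5632, -0.0516, 0.1374]
tcp_rot: [3.133, -0.034, 3.103]
wrist_force: [-0.4, -0.0, -0.7]
opening: 0.401
```

```bash
python3 -c "
from h import *
delta((.556,.06,.13),3.08)
b=imaging.capture('top');save(b,'t27.png',(200,150,300,240),7)
C=lambda u,v:(190+u/6-.45,150+v/6-.45)
for p in((150,380),(410,395)):print('frontwall top',onz(b,C(*p),.034))
for p in((140,205),(440,222)):print('case front',onz(b,C(*p),.046))
"
```

```text
delta units [0.28 2.78 0.22] rot [ 0.009 -0.034  0.022]  at [ 0.5632 -0.0516  0.1374] [ 3.133 -0.034  3.103] t 23.22 F [-0.4 -0.  -0.7] op 0.401
frontwall top [0.51700748 0.1318712  0.034     ]
frontwall top [ 0.50923463 -0.00508191  0.034     ]
case front [0.60848376 0.13762241 0.046     ]
case front [ 0.59971148 -0.02077934  0.046     ]
```

View pics/t27.png

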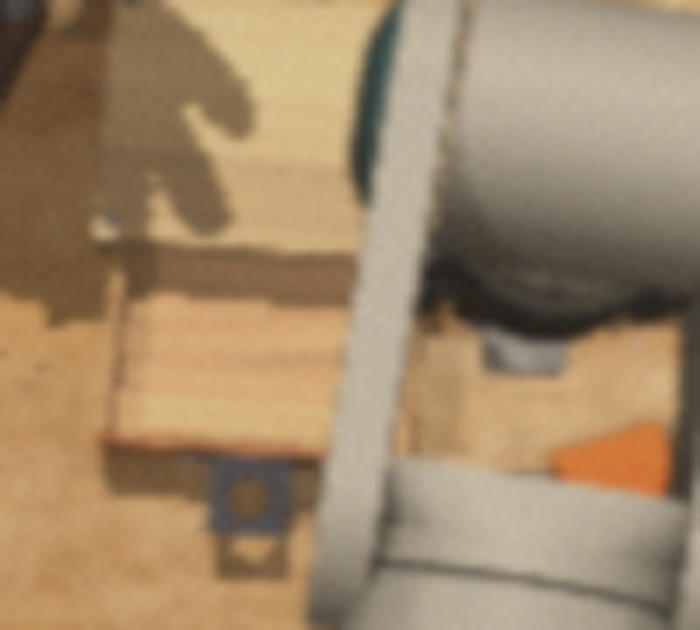

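Call:
{"method": "play_rows", "body": {
  "plan": [0.3,0.1,0.5,0,0.01,-0.03,0.02,0.3,0.05,0.6,0,0,0,0,0.3,0.05,0.6,0,0,0,0,0.3,0,0.6,0,0,0,0,0.3,0,0.5,0,0,0,0,0.3,0,0,0,0,0,0]
}}

```text
time: 23.77
ee_pos: [0.561, 0.0635, 0.1334]
tcp_rot: [-3.139, -0.008, 3.053]
wrist_force: [0.2, -0.1, -0.9]
opening: 0.4
```

```bash
python3 -c "
from h import *
delta((.558,.062,.07),3.08)
"
```

```text
delta units [ 0.06 -0.04  1.59] rot [-0.002 -0.008 -0.027]  at [0.561  0.0635 0.1334] [-3.139 -0.008  3.053] t 23.77 F [ 0.2 -0.1 -0.9] op 0.4
```

Call:
{"method": "play_rows", "body": {
  "plan": [0.3,0.06,-0.04,0.2,0,-0.01,-0.025,0.3,0,0,0.3,0,0,0,0.3,0,0,0.3,0,0,0,0.3,0,0,0.3,0,0,0,0.3,0,0,0.3,0,0,0,0.3,0,0,0,0,0,0]
}}

```text
time: 24.27
ee_pos: [0.5573, 0.0606, 0.0707]
tcp_rot: [-3.138, -0.001, 3.066]
wrist_force: [-0.8, -0.6, -0.2]
opening: 0.406
```

```bash
python3 -c "
from h import *
delta((.558,.062,.015),3.08)
a=imaging.capture('scene');save(a,'s28.png',(225,150,305,230),8)
"
```

```text
delta units [-0.02  0.04  1.39] rot [-0.004 -0.001 -0.014]  at [0.5573 0.0606 0.0707] [-3.138e+00 -1.000e-03  3.066e+00] t 24.27 F [-0.8 -0.6 -0.2] op 0.406
```

View pics/s28.png

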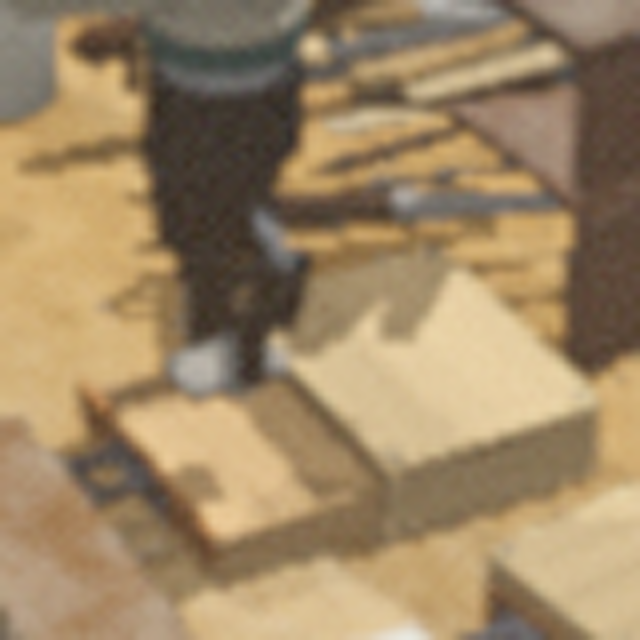

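Call:
{"method": "play_rows", "body": {
  "plan": [0.3,0,-0.4,0,0,0,-0.01,0.3,0,0,0.2,0,0,0,0.3,0,0,0.25,0,0,0,0.3,0,0,0.25,0,0,0,0.3,0,0,0.2,0,0,0,0.3,0,0,0,0,0,0]
}}

```text
time: 24.82
ee_pos: [0.5574, 0.0434, 0.0335]
tcp_rot: [-3.139, 0.001, 3.071]
wrist_force: [-0.3, 0.9, -1.0]
opening: 0.407
```

```bash
python3 -c "
from h import *
delta((.558,.045,.015),3.08)
a=imaging.capture('scene');save(a,'s29.png',(225,150,305,230),8)
"
```

```text
delta units [-0.01  0.04  0.46] rot [-0.003  0.001 -0.009]  at [0.5574 0.0434 0.0335] [-3.139e+00  1.000e-03  3.071e+00] t 24.82 F [-0.3  0.9 -1. ] op 0.407
```

View pics/s29.png

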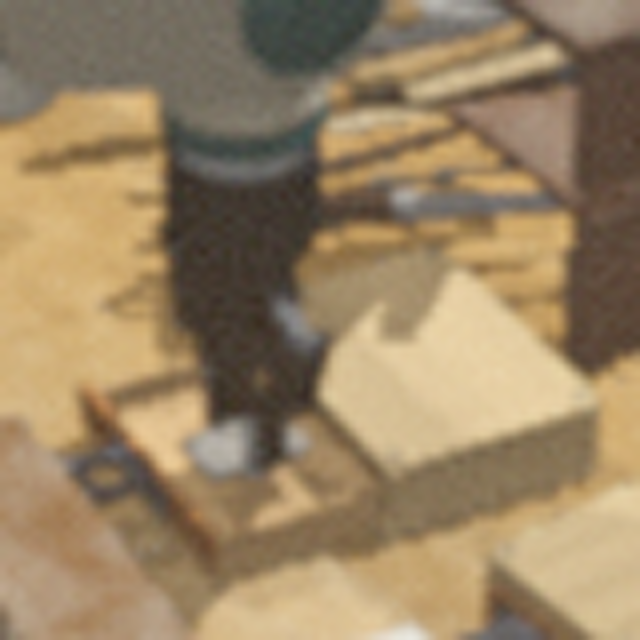

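Call:
{"method": "play_rows", "body": {
  "plan": [0.3,0,0.03,0.15,0,0,0,0.3,0,0,0.12,0,0,0,0.3,0,0,0.08,0,0,0,0.3,0,0,0.05,0,0,0]
}}

```text
time: 25.2
ee_pos: [0.5587, 0.0456, 0.0178]
tcp_rot: [-3.139, 0.004, 3.072]
wrist_force: [-1.0, -0.5, -0.3]
opening: 0.405
```

Call:
{"method": "play_rows", "body": {
  "plan": [0.3,0,0,0.04,0,0,0]
}}

```text
time: 25.28
ee_pos: [0.5587, 0.0457, 0.016]
tcp_rot: [-3.139, 0.004, 3.072]
wrist_force: [0.1, -0.1, -1.0]
opening: 0.404
```

Call:
{"method": "play_rows", "body": {
  "plan": [0.3,0,0,0.04,0,0,0]
}}

```text
time: 25.37
ee_pos: [0.5588, 0.0457, 0.0143]
tcp_rot: [-3.139, 0.004, 3.072]
wrist_force: [-0.6, 0.5, -0.2]
opening: 0.407
```

Call:
{"method": "play_rows", "body": {
  "plan": [0.3,0,0,0.03,0,0,0]
}}

```text
time: 25.45
ee_pos: [0.5594, 0.0457, 0.0141]
tcp_rot: [-3.139, 0.006, 3.072]
wrist_force: [-0.9, -0.8, 9.7]
opening: 0.401
```

Contact (9.7 N). Release gently and rise.

Call:
{"method": "play_rows", "body": {
  "plan": [0.42,0,0,0,0,0,0,0.46,0,0,0,0,0,0,0.5,0,0,0,0,0,0,0.52,0,0,0,0,0,0,0.52,0,0,-0.1,0,0,0,0.52,0,0,-0.2,0,0,0,0.52,0,0,-0.3,0,0,0,0.52,0,0,-0.5,0,0,0,0.52,0,0,-0.7,0,0,0,0.52,0,0,-0.8,0,0,0,0.52,0,0,-0.8,0,0,0,0.52,0,0,-0.8,0,0,0]
}}

```text
time: 26.45
ee_pos: [0.5548, 0.0461, 0.1874]
tcp_rot: [-3.138, -0.006, 3.072]
wrist_force: [1.7, -0.2, 0.4]
opening: 0.52
```

Call:
{"method": "play_rows", "body": {
  "plan": [0.52,0.6,0,-0.3,0,0,0,0.52,0.7,0,-0.2,0,0,0,0.52,0.7,0,0,0,0,0,0.52,0.7,0,0,0,0,0,0.52,0,0,0,0,0,0]
}}

```text
time: 26.87
ee_pos: [0.4465, 0.0538, 0.2249]
tcp_rot: [-3.141, 0.019, 3.071]
wrist_force: [-1.2, -1.6, 0.2]
opening: 0.517
```

```bash
python3 -c "
from h import *
delta((.40,.2,.2),3.08)
a=imaging.capture('scene');save(a,'s30.png',(170,130,370,280),4)
b=imaging.capture('top');save(b,'t30.png',(100,130,430,280),2.4)
"
```

```text
delta units [1.43 3.56 0.59] rot [-0.001  0.019 -0.009]  at [0.4465 0.0538 0.2249] [-3.141  0.019  3.071] t 26.87 F [-1.2 -1.6  0.2] op 0.517
```

View pics/s30.png

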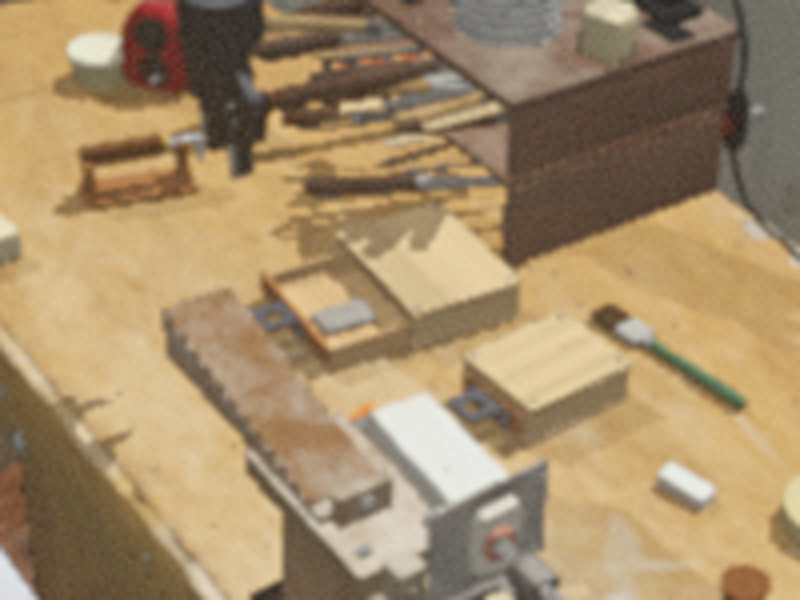

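View pics/t30.png

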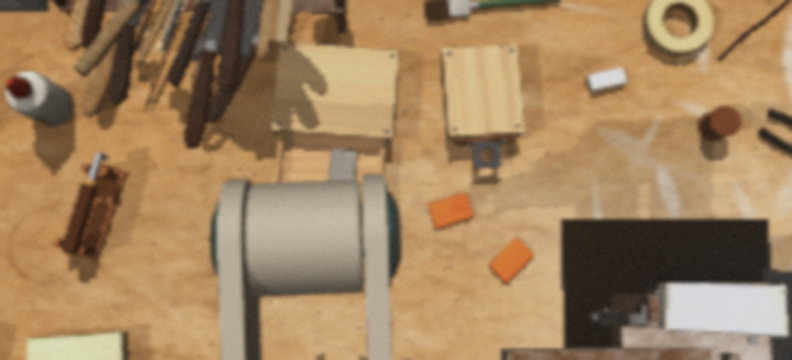

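```bash
python3 -c "
from h import *
b=np.load('b.npy',allow_pickle=True).item();print(onz(b,(200+249/7-.43,150+498/7-.43),.031),onz(b,(205+197/6-.42,140+323/6-.42),.031))
s=r.read_state();print(s['time'],s['dq'].round(3),s['wrist_force']);print(r.close_job())"
```

```text
[0.49256156 0.06675114 0.031     ] [0.57987575 0.06041615 0.031     ]
26.9667 [-0.006  0.06  -0.029 -0.    -0.013 -0.002] [ 0.69597245 -0.29408082  0.02889051]
the job is handed in; nothing more can be done
None
```

The job is done and handed in at about 27 s of the 72 s allowed. The wide tray is open at its stop with the whetstone lying flat in it.

- **Hook and tray:** I picked the hook up by its handle, lowered the prong into the wide tray's hole and pulled. The force rose to about 40 N when the tray reached its stop. Only the hook touched the tray during the pull. I then put the hook back on its rest.
- **Whetstone:** I gripped the stone across its 36 mm width and set it down in the tray. I released it only once the force showed about 10 N of contact with the tray floor.

**Last checks:**
- **Tray travel:** The pictures put the hole about 87.5 mm from where it started. The tray began slightly out, by roughly 1–2 mm, and my measurements are good to about 2 mm. That agrees with the full 90 mm.
- **Final pictures:** These show the stone flat in the tray and the hook seated on its rest. The narrow tray looks shut. The offcut, spool, bottle and orange pieces are where they were. I judged all of these by eye.
- **Arm:** It had a few hundredths of a rad/s of residual motion at hand-in and was touching nothing.
- **Hook tilt:** The hook tilted a little in the grip during the pull, about 0.03 rad. I corrected for this when putting it back.

No check failed.

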